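Pack the light-absorption stands with acrylic blocks and cover them

ROBOT

A 6-joint arm with a two-finger parallel gripper is mounted at the origin on the work surface. World frame = base frame: x ahead of the robot, y to its left, z up, the work surface at z = 0. Lengths are in m, angles in degrees, forces in N, time in s.
With the tool pointing down it reaches from about 0.3 to 0.75 m from the base axis. Payload 8.5 kg.
Tool frame: the origin (TCP) lies on the mounting face of the last link; the fingertips stand 173 mm ahead of it and the grasp point (between the pads) lies 155 mm ahead of it (env.tips_ahead is the distance from the TCP to the fingertips, in m); z points along the fingers, x is the direction in which the jaws open and shut, and the axes are right-handed (so a half turn about z gives the same grasp; the last joint's range is limited). The gripper opens to 85 mm and grips with 20 to 120 N. Pads are 22 mm wide; open, the fingers measure 114 mm over their backs; the gripper's body (76 mm by 85 mm) begins 54 mm behind the grasp point. The pads swing forward as they close: fully open they stand 13 mm farther back than shut.
Start: joints at [55.044, 21.807, 74.336, -0, 83.858, -12.336], TCP at [0.212, 0.508, 0.405] pointing down, gripper open.
Joint ranges: [-178.18, 178.18], [-50.72, 133.34], [12.68, 142.11], [-81.47, 261.47], [9.98, 163.14], [-165.26, 165.26]. Speed limits (degrees/s): [136.94, 136.94, 180, 180, 180, 180].

INTERFACE

Orientations are given as a 3x3 rotation matrix whose columns are the frame's x, y, z axes.
In Python, from rig import env gives the robot as it stands. The module is installed in compiled form; this text tells all that it offers.
- The arm moves only by the tool step_arm, never from a script. Its argument "increments" is a list of rows, each an object of numbers: "x", "y", "z": the shift along the tool's x, y, z in cm; "wx", "wy", "wz": the turn, a rotation vector about the tool's x, y, z in rad; "gripper": the finger opening in cm, from 0 to 8.54. A call has 1 to 20 rows; each row shifts and turns the commanded pose from where the row before left it, along the tool's axes as they then stand; what a row does not reach is not made up. A row lasts 1/10 s, in which the tool goes at most 50 mm and 8.59 degrees, less where a joint would pass 70% of its speed; a pose out of reach is approached as far as the arm can. A call with a gripper value outside its range is refused whole. The fingers move at their own pace and stop on an object; "newtons" is the grip in N (left out, the last holds). Time passes only in rows, so rows that do not move let the fingers close. It gives the time, the measured TCP pose, the force and the opening at its end, in the units of the state.
- env.observe(): the state, without advancing time (a new reading comes with each control period).
- env.get_image(name): name is "side" or "top" or "wrist"; returns a dict with "color" (400x640x3 uint8, blue, green, red), "camera_matrix" (3x3 intrinsics, pixels), "rvec" (rotation vector, rad) and "tvec" (3), from world to camera coordinates, as OpenCV has them. Camera axes: x right, y down, z forward; pixel columns grow to the right and rows downward; lengths in m; the calibration is good to about 2 mm. A picture is of the moment at which its call begins. There is no depth.
- env.close_job(): hands the job in, once; it reports no verdict.
The state is a dict: "time_s": time; "q": joint angles; "qvel": joint speeds; "joint_efforts": joint torques, N m; "position": TCP position; "tool_rot": TCP orientation; "ft_force": force on the tool from outside, world axes, zero at the start; "wrist_torque": the same for the moment, N m; "grip_width": finger opening in m.
Only numpy, scipy, OpenCV 4.12 (cv2) and the standard library are available. Lean on these libraries where they do the work, as an engineer would, in place of code of your own. Each camera call takes 0.05 s, during which the arm holds its last target. There are 200 camera calls.

TASK

On every light stand on the bench, fill the gap between the lamp head and the sensor head with path blocks standing on the narrow rail, thickness along the rail, in line with the heads, choosing blocks so that together they come within about 3 mm of the gap and so fill it snugly without being forced (every stand must get its fill, so plan who gets which). Then lay one cover bar squarely along the top of each filled stand, centred, resting on both heads. Press on no stand hard, and do not disturb the jars, the beaker, the grey cap or the eraser.

Things in the scene. Friction and masses are not known exactly. Their poses are not given: they have to be found in the camera images.
- stand_blue: stand with blue base (70 x 160 x 10), 4 kg, stands free; may be absent. Rail 30 wide along own y, top at z 35. On it two fixed heads 34 wide, tops at z 81, outer ends y = +-75: white lamp head (+y), grey sensor head (-y). Inner faces y = +-24: a 48 mm gap, open at the sides (x) and above; above z 65 the faces flare out by 6. Origin: centre of underside.
- stand_green: stand with green base (70 x 160 x 10), 4 kg, stands free; may be absent. Rail 30 wide along own y, top at z 35. On it two fixed heads 34 wide, tops at z 81, outer ends y = +-75: white lamp head (+y), grey sensor head (-y). Inner faces y = +-29: a 58 mm gap, open at the sides (x) and above; above z 65 the faces flare out by 6. Origin: centre of underside.
- stand_yellow: stand with yellow base (70 x 160 x 10), 4 kg, stands free; may be absent. Rail 30 wide along own y, top at z 35. On it two fixed heads 34 wide, tops at z 81, outer ends y = +-75: white lamp head (+y), grey sensor head (-y). Inner faces y = +-34: a 68 mm gap, open at the sides (x) and above; above z 65 the faces flare out by 6. Origin: centre of underside.
- block_red: red acrylic path block, 15 mm thick (own y) x 40 wide (own x) x 40 high (z), loose; at the start its centre is 20 above the bench. Its 40 x 40 faces are square: a quarter turn about y changes nothing. Origin: the centre of the block.
- block_orange: orange acrylic path block, 20 mm thick (own y) x 40 wide (own x) x 40 high (z), loose; at the start its centre is 20 above the bench. Its 40 x 40 faces are square: a quarter turn about y changes nothing. Origin: the centre of the block.
- block_yellow: yellow acrylic path block, 25 mm thick (own y) x 40 wide (own x) x 40 high (z), loose; at the start its centre is 20 above the bench. Its 40 x 40 faces are square: a quarter turn about y changes nothing. Origin: the centre of the block.
- block_green: green acrylic path block, 30 mm thick (own y) x 40 wide (own x) x 40 high (z), loose; at the start its centre is 20 above the bench. Its 40 x 40 faces are square: a quarter turn about y changes nothing. Origin: the centre of the block.
- block_blue: blue acrylic path block, 35 mm thick (own y) x 40 wide (own x) x 40 high (z), loose; at the start its centre is 20 above the bench. Its 40 x 40 faces are square: a quarter turn about y changes nothing. Origin: the centre of the block.
- block_white: white acrylic path block, 40 mm thick (own y) x 40 wide (own x) x 40 high (z), loose; at the start its centre is 20 above the bench. Its 40 x 40 faces are square: a quarter turn about y changes nothing. Origin: the centre of the block.
- cover_1: light-grey flat cover bar with a thin black line on one face, 140 long (own x) x 40 wide (own y) x 18 high, loose; the three bars are alike, and either face may be up. Origin: the centre of the bar.
- cover_2: light-grey flat cover bar with a thin black line on one face, 140 long (own x) x 40 wide (own y) x 18 high, loose; the three bars are alike, and either face may be up. Origin: the centre of the bar.
- cover_3: light-grey flat cover bar with a thin black line on one face, 140 long (own x) x 40 wide (own y) x 18 high, loose; the three bars are alike, and either face may be up. Origin: the centre of the bar.
- jar_white: white plastic jar, 72 diameter, 150 high; bystander, to be left alone. Origin: centre of its underside.
- jar_blue: white jar with a blue band, 84 diameter, 120 high; bystander, to be left alone. Origin: centre of its underside.
- tub_yellow: yellow tub, 90 diameter, 120 high; bystander, to be left alone. Origin: centre of its underside.
- beaker: glass beaker, 68 diameter, 85 high; bystander, to be left alone. Origin: centre of its underside.
- cap_grey: grey screw cap, 36 diameter, 12 high, flat on the bench; bystander, to be left alone. Origin: centre of its underside.
- eraser: white and blue eraser, 22 x 45 x 14; bystander, to be left alone. Origin: centre of its underside.

How it is judged (in metres and radians):
At the end, for the whole second after the job is handed in: On each stand, blocks adding up to 3 mm less than the gap stand on the rail between the heads: thickness along the rail within 0.15 rad, within 8 mm of its centre line. A cover bar rests on both heads, within 0.15 rad, 12 mm sideways and 18 mm lengthwise of centred. All at rest ((((x of block_red in the frame of stand_blue between -0.008 and 0.008 m and y of block_red in the frame of stand_blue between -0.024 and 0.024 m and z of block_red in the frame of stand_blue between 0.052 and 0.059 m and angle between the y axis of block_red and the y axis of stand_blue, either way round below 0.15 rad) and (x of block_green in the frame of stand_blue between -0.008 and 0.008 m and y of block_green in the frame of stand_blue between -0.024 and 0.024 m and z of block_green in the frame of stand_blue between 0.052 and 0.059 m and angle between the y axis of block_green and the y axis of stand_blue, either way round below 0.15 rad)) or ((x of block_orange in the frame of stand_blue between -0.008 and 0.008 m and y of block_orange in the frame of stand_blue between -0.024 and 0.024 m and z of block_orange in the frame of stand_blue between 0.052 and 0.059 m and angle between the y axis of block_orange and the y axis of stand_blue, either way round below 0.15 rad) and (x of block_yellow in the frame of stand_blue between -0.008 and 0.008 m and y of block_yellow in the frame of stand_blue between -0.024 and 0.024 m and z of block_yellow in the frame of stand_blue between 0.052 and 0.059 m and angle between the y axis of block_yellow and the y axis of stand_blue, either way round below 0.15 rad))) and ((x of cover_1 in the frame of stand_blue between -0.012 and 0.012 m and y of cover_1 in the frame of stand_blue between -0.018 and 0.018 m and z of cover_1 in the frame of stand_blue between 0.087 and 0.094 m and angle between the x axis of cover_1 and the y axis of stand_blue, either way round below 0.15 rad and linear speed of cover_1 below 0.02 m/s) or (x of cover_2 in the frame of stand_blue between -0.012 and 0.012 m and y of cover_2 in the frame of stand_blue between -0.018 and 0.018 m and z of cover_2 in the frame of stand_blue between 0.087 and 0.094 m and angle between the x axis of cover_2 and the y axis of stand_blue, either way round below 0.15 rad and linear speed of cover_2 below 0.02 m/s) or (x of cover_3 in the frame of stand_blue between -0.012 and 0.012 m and y of cover_3 in the frame of stand_blue between -0.018 and 0.018 m and z of cover_3 in the frame of stand_blue between 0.087 and 0.094 m and angle between the x axis of cover_3 and the y axis of stand_blue, either way round below 0.15 rad and linear speed of cover_3 below 0.02 m/s)) and (((x of block_red in the frame of stand_green between -0.008 and 0.008 m and y of block_red in the frame of stand_green between -0.029 and 0.029 m and z of block_red in the frame of stand_green between 0.052 and 0.059 m and angle between the y axis of block_red and the y axis of stand_green, either way round below 0.15 rad) and (x of block_white in the frame of stand_green between -0.008 and 0.008 m and y of block_white in the frame of stand_green between -0.029 and 0.029 m and z of block_white in the frame of stand_green between 0.052 and 0.059 m and angle between the y axis of block_white and the y axis of stand_green, either way round below 0.15 rad)) or ((x of block_orange in the frame of stand_green between -0.008 and 0.008 m and y of block_orange in the frame of stand_green between -0.029 and 0.029 m and z of block_orange in the frame of stand_green between 0.052 and 0.059 m and angle between the y axis of block_orange and the y axis of stand_green, either way round below 0.15 rad) and (x of block_blue in the frame of stand_green between -0.008 and 0.008 m and y of block_blue in the frame of stand_green between -0.029 and 0.029 m and z of block_blue in the frame of stand_green between 0.052 and 0.059 m and angle between the y axis of block_blue and the y axis of stand_green, either way round below 0.15 rad)) or ((x of block_yellow in the frame of stand_green between -0.008 and 0.008 m and y of block_yellow in the frame of stand_green between -0.029 and 0.029 m and z of block_yellow in the frame of stand_green between 0.052 and 0.059 m and angle between the y axis of block_yellow and the y axis of stand_green, either way round below 0.15 rad) and (x of block_green in the frame of stand_green between -0.008 and 0.008 m and y of block_green in the frame of stand_green between -0.029 and 0.029 m and z of block_green in the frame of stand_green between 0.052 and 0.059 m and angle between the y axis of block_green and the y axis of stand_green, either way round below 0.15 rad))) and ((x of cover_1 in the frame of stand_green between -0.012 and 0.012 m and y of cover_1 in the frame of stand_green between -0.018 and 0.018 m and z of cover_1 in the frame of stand_green between 0.087 and 0.094 m and angle between the x axis of cover_1 and the y axis of stand_green, either way round below 0.15 rad and linear speed of cover_1 below 0.02 m/s) or (x of cover_2 in the frame of stand_green between -0.012 and 0.012 m and y of cover_2 in the frame of stand_green between -0.018 and 0.018 m and z of cover_2 in the frame of stand_green between 0.087 and 0.094 m and angle between the x axis of cover_2 and the y axis of stand_green, either way round below 0.15 rad and linear speed of cover_2 below 0.02 m/s) or (x of cover_3 in the frame of stand_green between -0.012 and 0.012 m and y of cover_3 in the frame of stand_green between -0.018 and 0.018 m and z of cover_3 in the frame of stand_green between 0.087 and 0.094 m and angle between the x axis of cover_3 and the y axis of stand_green, either way round below 0.15 rad and linear speed of cover_3 below 0.02 m/s)) and (((x of block_yellow in the frame of stand_yellow between -0.008 and 0.008 m and y of block_yellow in the frame of stand_yellow between -0.034 and 0.034 m and z of block_yellow in the frame of stand_yellow between 0.052 and 0.059 m and angle between the y axis of block_yellow and the y axis of stand_yellow, either way round below 0.15 rad) and (x of block_white in the frame of stand_yellow between -0.008 and 0.008 m and y of block_white in the frame of stand_yellow between -0.034 and 0.034 m and z of block_white in the frame of stand_yellow between 0.052 and 0.059 m and angle between the y axis of block_white and the y axis of stand_yellow, either way round below 0.15 rad)) or ((x of block_green in the frame of stand_yellow between -0.008 and 0.008 m and y of block_green in the frame of stand_yellow between -0.034 and 0.034 m and z of block_green in the frame of stand_yellow between 0.052 and 0.059 m and angle between the y axis of block_green and the y axis of stand_yellow, either way round below 0.15 rad) and (x of block_blue in the frame of stand_yellow between -0.008 and 0.008 m and y of block_blue in the frame of stand_yellow between -0.034 and 0.034 m and z of block_blue in the frame of stand_yellow between 0.052 and 0.059 m and angle between the y axis of block_blue and the y axis of stand_yellow, either way round below 0.15 rad)) or ((x of block_red in the frame of stand_yellow between -0.008 and 0.008 m and y of block_red in the frame of stand_yellow between -0.034 and 0.034 m and z of block_red in the frame of stand_yellow between 0.052 and 0.059 m and angle between the y axis of block_red and the y axis of stand_yellow, either way round below 0.15 rad) and (x of block_orange in the frame of stand_yellow between -0.008 and 0.008 m and y of block_orange in the frame of stand_yellow between -0.034 and 0.034 m and z of block_orange in the frame of stand_yellow between 0.052 and 0.059 m and angle between the y axis of block_orange and the y axis of stand_yellow, either way round below 0.15 rad) and (x of block_green in the frame of stand_yellow between -0.008 and 0.008 m and y of block_green in the frame of stand_yellow between -0.034 and 0.034 m and z of block_green in the frame of stand_yellow between 0.052 and 0.059 m and angle between the y axis of block_green and the y axis of stand_yellow, either way round below 0.15 rad))) and ((x of cover_1 in the frame of stand_yellow between -0.012 and 0.012 m and y of cover_1 in the frame of stand_yellow between -0.018 and 0.018 m and z of cover_1 in the frame of stand_yellow between 0.087 and 0.094 m and angle between the x axis of cover_1 and the y axis of stand_yellow, either way round below 0.15 rad and linear speed of cover_1 below 0.02 m/s) or (x of cover_2 in the frame of stand_yellow between -0.012 and 0.012 m and y of cover_2 in the frame of stand_yellow between -0.018 and 0.018 m and z of cover_2 in the frame of stand_yellow between 0.087 and 0.094 m and angle between the x axis of cover_2 and the y axis of stand_yellow, either way round below 0.15 rad and linear speed of cover_2 below 0.02 m/s) or (x of cover_3 in the frame of stand_yellow between -0.012 and 0.012 m and y of cover_3 in the frame of stand_yellow between -0.018 and 0.018 m and z of cover_3 in the frame of stand_yellow between 0.087 and 0.094 m and angle between the x axis of cover_3 and the y axis of stand_yellow, either way round below 0.15 rad and linear speed of cover_3 below 0.02 m/s)) and linear speed of each of block_red, block_orange, block_yellow, block_green, block_blue, block_white below 0.02 m/s); the robot touches nothing.
It fails at once if a block or cover bar, or the fingers, press on a stand with more than 40 N ((contact force between stand_blue and the fingers above 40 N or contact force between stand_blue and block_red above 40 N or contact force between stand_blue and block_orange above 40 N or contact force between stand_blue and block_yellow above 40 N or contact force between stand_blue and block_green above 40 N or contact force between stand_blue and block_blue above 40 N or contact force between stand_blue and block_white above 40 N or contact force between stand_blue and cover_1 above 40 N or contact force between stand_blue and cover_2 above 40 N or contact force between stand_blue and cover_3 above 40 N) or (contact force between stand_green and the fingers above 40 N or contact force between stand_green and block_red above 40 N or contact force between stand_green and block_orange above 40 N or contact force between stand_green and block_yellow above 40 N or contact force between stand_green and block_green above 40 N or contact force between stand_green and block_blue above 40 N or contact force between stand_green and block_white above 40 N or contact force between stand_green and cover_1 above 40 N or contact force between stand_green and cover_2 above 40 N or contact force between stand_green and cover_3 above 40 N) or (contact force between stand_yellow and the fingers above 40 N or contact force between stand_yellow and block_red above 40 N or contact force between stand_yellow and block_orange above 40 N or contact force between stand_yellow and block_yellow above 40 N or contact force between stand_yellow and block_green above 40 N or contact force between stand_yellow and block_blue above 40 N or contact force between stand_yellow and block_white above 40 N or contact force between stand_yellow and cover_1 above 40 N or contact force between stand_yellow and cover_2 above 40 N or contact force between stand_yellow and cover_3 above 40 N)).
It fails at once if a jar, the beaker, the grey cap or the eraser is pushed more than 3 cm or knocked over (distance of any of jar_white, jar_blue, tub_yellow, beaker, cap_grey, eraser from where it was at the start of the episode above 0.03 m or angle between any of jar_white, jar_blue, tub_yellow, beaker, cap_grey, eraser's own z axis and vertical above 0.5 rad).
Of stand_blue, stand_green, stand_yellow only 2 to 3 are there at a start; the rules pass over those that are not, and their reading is None.
At some moment in a run one of block_green, block_blue, block_white may be knocked a few centimetres aside while the robot is not near it.
It also fails if it takes over 210 s, if anything falls off the work surface, if the arm or the gripper's body presses on something with over 40 N, if the wrist force passes 120 N, or if a joint passes its speed limit or range.

## Working session

There is one attempt and no reset: what is moved stays moved. The work goes in short steps, Python scripts to look and compute and a tool call to move; the robot and the scene stay as the last step left them, time stands still between calls to the robot, and variables do not carry over. Pictures are saved under pics/ and viewed, about 12 in all and at most 16, crops included, and the job is handed in when it is done.

Besides the shell and the picture viewer there is one more tool, called by a JSON object that holds its "method" and its "body". step_arm: Moves the arm, as the interface text tells. Its arguments: {"type":"object","properties":{"increments":{"type":"array"},"newtons":{"type":"number"}},"required":["increments"]}

```bash
mkdir -p pics
cat > h.py <<'E'
import numpy as np, cv2
from rig import env
def cam(n):
    im=env.get_image(n); R=cv2.Rodrigues(np.array(im['rvec'],float))[0]
    return im['color'],np.array(im['camera_matrix'],float),R,np.array(im['tvec'],float).ravel()
def ray(c,px,z):
    _,K,R,t=c
    px=np.atleast_2d(px).astype(float)
    d=np.linalg.inv(K)@np.vstack([px.T,np.ones(len(px))]); d=R.T@d; o=-R.T@t
    s=(z-o[2])/d[2]; return (o[:,None]+d*s).T
def proj(c,P):
    _,K,R,t=c; q=K@(R@np.atleast_2d(P).T+t[:,None]); return (q[:2]/q[2]).T
E
python3 - <<'E'
from h import *
for n in ('top','side'):
    c=cam(n); cv2.imwrite(f'pics/{n}0.png',c[0]); print(n,-c[2].T@c[3],c[2][2],c[1][0,0])
o=env.observe();print({k:o[k] for k in('time_s','position','tool_rot','grip_width')})
E
```

```text
top [ 0.42313084 -0.01631753  0.98101534] [ 0.18278135 -0.01276039 -0.98307078] 368.5649977693403
side [-0.17675917 -0.82757552  0.81966071] [ 0.55510201  0.60321384 -0.57270832] 496.7047696362012
{'time_s': 0.1, 'position': array([0.21150243, 0.5076611 , 0.40417473]), 'tool_rot': array([[ 3.84571542e-01,  9.23094884e-01, -7.50682767e-04],
       [ 9.23094257e-01, -3.84572183e-01, -1.10891600e-03],
       [-1.31232640e-03, -2.66493413e-04, -9.99999103e-01]]), 'grip_width': 0.08497009626200834}
```

View pics/top0.png

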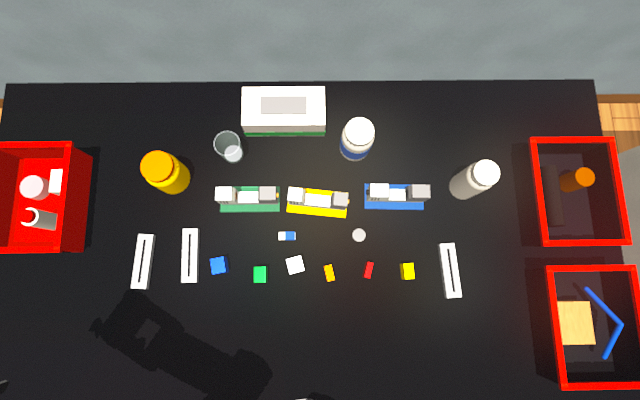

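View pics/side0.png

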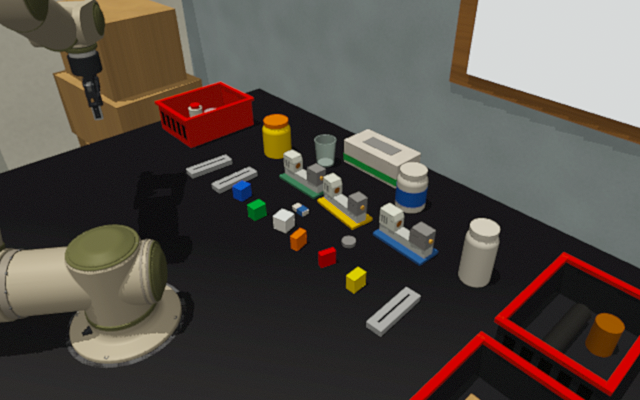

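The top view shows all three stands: green at (250,200), yellow at (318,203) and blue at (394,195). Lamp heads are on the left, which is +y. The blocks are in a row at v≈270: blue 218, green 260, white 295, orange 329, red 369, yellow 407. The covers are at (143,261), (190,255) and (451,270). The side view agrees. Plan: the blue stand gets red+green, green gets orange+blue, yellow gets yellow+white.

Run:
```python
from h import *
c=cam('top'); hsv=cv2.cvtColor(c[0],cv2.COLOR_BGR2HSV)
for n,px,z in [('gs',(248,197),.08),('ys',(318,199),.08),('bs',(399,191),.08),('cov1',(143,261),.018),('cov2',(190,255),.018),('cov3',(451,270),.018),('Bblue',(218,265),.03),('Bgreen',(260,273),.03),('Bwhite',(295,264),.04),('Boran',(329,272),.03),('Bred',(369,269),.03),('Byel',(407,271),.03),('cap',(359,235),.01),('eraser',(287,236),.01),('jarblue',(358,132),.12),('beaker',(228,143),.085),('tub',(158,165),.12),('jarw',(484,172),.15),('box',(284,100),.08)]:
    print(n,ray(c,px,z)[0].round(3))
w=cam('wrist');o=env.observe()
R=o['tool_rot'];print('wristcam in tool',R.T@(-w[2].T@w[3]-o['position']), (R.T@w[2].T).round(3), w[1])
```

```text
gs [0.615 0.136 0.08 ]
ys [ 0.608 -0.038  0.08 ]
bs [ 0.626 -0.242  0.08 ]
cov1 [0.464 0.414 0.018]
cov2 [0.477 0.294 0.018]
cov3 [ 0.43  -0.38   0.018]
Bblue [0.45  0.218 0.03 ]
Bgreen [0.429 0.111 0.03 ]
Bwhite [0.45  0.022 0.04 ]
Boran [ 0.429 -0.064  0.03 ]
Bred [ 0.435 -0.166  0.03 ]
Byel [ 0.429 -0.263  0.03 ]
cap [ 0.524 -0.147  0.01 ]
eraser [0.524 0.044 0.01 ]
jarblue [ 0.768 -0.139  0.12 ]
beaker [0.756 0.189 0.085]
tub [0.689 0.348 0.12 ]
jarw [ 0.654 -0.427  0.15 ]
box [0.875 0.047 0.08 ]
wristcam in tool [-0.0001293  -0.08374432  0.03115258] [[ 1.    -0.     0.   ]
 [ 0.     0.946  0.325]
 [-0.    -0.325  0.946]] [[284.90632621   0.         324.03909481]
 [  0.         284.90632621 195.96745526]
 [  0.           0.           1.        ]]
```

{"method": "step_arm", "body": {"increments": [{"wz": -0.1}, {"wz": -0.1}, {"wz": -0.1}, {"wz": -0.094}, {"x": -3.5, "y": 1.4, "z": -0.3}, {"x": -3.6, "y": 1.5, "z": -0.3}, {"x": -3.6, "y": 1.5, "z": -0.3}, {"x": -3.6, "y": 1.5, "z": -0.3}, {"x": -3.6, "y": 1.5, "z": -0.3}, {"x": -3.6, "y": 1.5, "z": -0.3}, {"x": -3.6, "y": 1.5, "z": -0.3}, {"x": -3.6, "y": 1.5, "z": -0.3}, {"x": -3.6, "y": 1.5, "z": -0.4}, {"x": -3.6, "y": 1.5, "z": -0.4}, {"x": -3.6, "y": 1.5, "z": -0.4}, {"x": -3.6, "y": 1.5, "z": -0.4}, {"x": -3.6, "y": 1.5, "z": -0.4}, {"x": -3.6, "y": 1.5, "z": -0.3}, {}, {}]}}

```text
invalid input at $.increments[0]: expected keys x, y, z, wx, wy, wz, gripper
```

Run:
```python
from h import *
c=cam('wrist'); cv2.imwrite('pics/w1.png',c[0]); import pickle; pickle.dump(c,open('w1.pkl','wb'))
o=env.observe(); print(o['position'],o['tool_rot'].round(4),o['q'],o['time_s'],o['ft_force'])
```

```text
[0.21152008 0.50767822 0.40446196] [[ 3.846e-01  9.231e-01 -3.000e-04]
 [ 9.231e-01 -3.846e-01 -5.000e-04]
 [-6.000e-04 -1.000e-04 -1.000e+00]] [ 5.50453559e+01  2.18219703e+01  7.43555548e+01 -8.50564077e-05
  8.38567663e+01 -1.23353767e+01] 0.25 [ 0.40212581 -0.10543262  0.37780803]
```

View pics/w1.png

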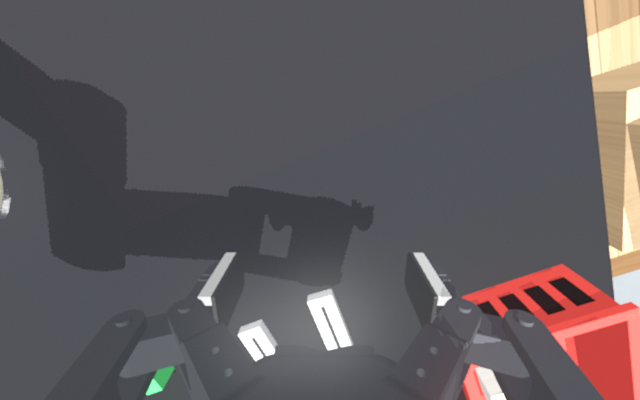

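The first wrist view shows that the fingers hide the lower part of the picture (v>250), with two covers at the bottom centre. I'll move to a survey pose over the bench.

{"method": "step_arm", "body": {"increments": [{"x": 0, "y": 0, "z": 0, "wx": 0, "wy": 0, "wz": -0.1, "gripper": 8.5}, {"x": 0, "y": 0, "z": 0, "wx": 0, "wy": 0, "wz": -0.1, "gripper": 8.5}, {"x": 0, "y": 0, "z": 0, "wx": 0, "wy": 0, "wz": -0.1, "gripper": 8.5}, {"x": 0, "y": 0, "z": 0, "wx": 0, "wy": 0, "wz": -0.094, "gripper": 8.5}, {"x": -3.6, "y": 2.4, "z": -0.3, "wx": 0, "wy": 0, "wz": 0, "gripper": 8.5}, {"x": -3.6, "y": 2.4, "z": -0.3, "wx": 0, "wy": 0, "wz": 0, "gripper": 8.5}, {"x": -3.6, "y": 2.4, "z": -0.3, "wx": 0, "wy": 0, "wz": 0, "gripper": 8.5}, {"x": -3.6, "y": 2.4, "z": -0.3, "wx": 0, "wy": 0, "wz": 0, "gripper": 8.5}, {"x": -3.6, "y": 2.4, "z": -0.3, "wx": 0, "wy": 0, "wz": 0, "gripper": 8.5}, {"x": -3.6, "y": 2.4, "z": -0.3, "wx": 0, "wy": 0, "wz": 0, "gripper": 8.5}, {"x": -3.6, "y": 2.4, "z": -0.3, "wx": 0, "wy": 0, "wz": 0, "gripper": 8.5}, {"x": -3.6, "y": 2.4, "z": -0.4, "wx": 0, "wy": 0, "wz": 0, "gripper": 8.5}, {"x": -3.6, "y": 2.4, "z": -0.4, "wx": 0, "wy": 0, "wz": 0, "gripper": 8.5}, {"x": -3.6, "y": 2.4, "z": -0.4, "wx": 0, "wy": 0, "wz": 0, "gripper": 8.5}, {"x": -3.6, "y": 2.4, "z": -0.4, "wx": 0, "wy": 0, "wz": 0, "gripper": 8.5}, {"x": -3.6, "y": 2.4, "z": -0.3, "wx": 0, "wy": 0, "wz": 0, "gripper": 8.5}, {"x": -3.6, "y": 2.4, "z": -0.3, "wx": 0, "wy": 0, "wz": 0, "gripper": 8.5}, {"x": -3.6, "y": 2.4, "z": -0.3, "wx": 0, "wy": 0, "wz": 0, "gripper": 8.5}, {"x": 0, "y": 0, "z": 0, "wx": 0, "wy": 0, "wz": 0, "gripper": 8.5}, {"x": 0, "y": 0, "z": 0, "wx": 0, "wy": 0, "wz": 0, "gripper": 8.5}]}}

```text
time_s: 2.25
position: [0.5474, 0.0028, 0.4502]
tool_rot: [[0.002, 1.0, -0.001], [1.0, -0.002, 0.0], [0.0, -0.001, -1.0]]
ft_force: [-0.1, 0.2, 0.0]
grip_width: 0.0845
```

Run:
```python
from h import *
c=cam('wrist'); cv2.imwrite('pics/w2.png',c[0]); import pickle; pickle.dump(c,open('w2.pkl','wb'))
o=env.observe(); print(o['position'],o['tool_rot'].round(4),o['q'],o['time_s'],o['ft_force'])
```

```text
[0.54692567 0.00365056 0.45045747] [[ 9.e-04  1.e+00 -8.e-04]
 [ 1.e+00 -9.e-04  4.e-04]
 [ 4.e-04 -8.e-04 -1.e+00]] [-1.20254068e+01  1.98913449e+01  6.97168814e+01  1.35587027e-02
  9.04426461e+01 -1.01972592e+02] 2.3 [ 0.26973385 -0.12365683 -0.63821289]
```

View pics/w2.png

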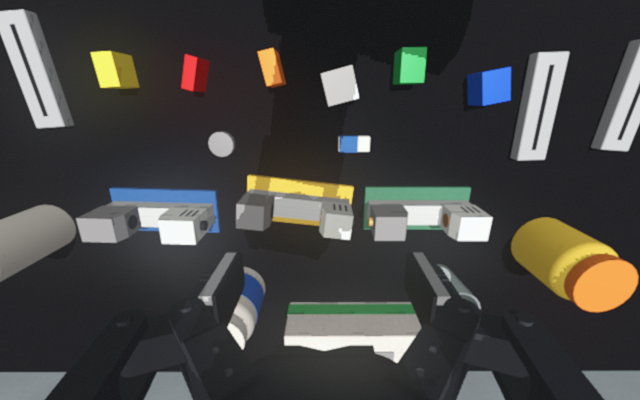

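The survey shows the blocks along v≈70, the stands along v≈215, the cap at (221,144) and the eraser at (354,144). Next I'll segment the top faces.

```bash
cat >> h.py <<'E'
def top_rect(c,seed,z,half=26,tol=None,split=True,vmin=60):
    """bright top face around seed -> centre, sizes, angle (deg of long side) cast on plane z"""
    img=c[0].astype(int); u,v=map(int,seed); H,W=img.shape[:2]
    y0,y1,x0,x1=max(0,v-half),min(H,v+half),max(0,u-half),min(W,u+half)
    ref=np.median(img[v-2:v+3,u-2:u+3].reshape(-1,3),0)
    sub=img[y0:y1,x0:x1]
    m=(np.abs(sub-ref).max(2)<(tol or 28)).astype(np.uint8)
    n,l,st,_=cv2.connectedComponentsWithStats(m,connectivity=4)
    k=l[v-y0,u-x0]; m=(l==k).astype(np.uint8)
    cs=cv2.findContours(m,cv2.RETR_EXTERNAL,cv2.CHAIN_APPROX_NONE)[0]
    p=max(cs,key=len).reshape(-1,2)+[x0,y0]
    w=ray(c,p,z)[:,:2]
    (cx,cy),(a,b),_=r=cv2.minAreaRect((w*1000).astype(np.float32))
    bx=cv2.boxPoints(r); e0,e1=bx[1]-bx[0],bx[2]-bx[1]
    e=e0 if np.hypot(*e0)>np.hypot(*e1) else e1
    ang=np.degrees(np.arctan2(e[1],e[0]))%180
    return np.array([cx,cy]).round(1),sorted([round(a,1),round(b,1)]),round(ang,1),p
E
python3 - <<'E'
from h import *
import pickle
c=pickle.load(open('w2.pkl','rb'))
vis=cv2.resize(c[0],None,fx=1,fy=1)
for n,s,z in [('yel',(110,68),.04),('red',(191,71),.04),('ora',(267,66),.04),('whi',(338,86),.04),('gre',(410,61),.04),('blu',(483,88),.04),('cov3',(13,60),.018),('cov2',(532,120),.018),
 ('eraser',(362,144),.014)]:
    r=top_rect(c,s,z,half=70 if 'cov' in n else 26); print(n,r[:3]); cv2.polylines(vis,[r[3].reshape(-1,1,2)],True,(255,0,255),1)
cv2.imwrite('pics/w2b.png',np.vstack([cv2.resize(vis[0:130,60:380],None,fx=2.5,fy=2),cv2.resize(vis[30:250,70:520],(800,340))]))
E
```

```text
yel (array([ 429.1, -263.8]), [23.7, 38.7], np.float32(3.0))
red (array([ 433.1, -162.4]), [13.7, 38.7], np.float32(164.0))
ora (array([427. , -63.2]), [18.5, 38.9], np.float32(11.3))
whi (array([448.9,  22.9]), [39.6, 39.6], np.float32(13.9))
gre (array([427.8, 111.1]), [28.3, 33.5], np.float32(0.7))
blu (array([449.7, 216.3]), [31.0, 39.1], np.float32(11.0))
cov3 (array([ 430.3, -377.3]), [38.1, 137.5], np.float32(3.5))
cov2 (array([477.5, 296.4]), [38.0, 137.6], np.float32(1.1))
eraser (array([524.2,  58.7]), [15.8, 18.3], np.float32(179.8))
```

View pics/w2b.png

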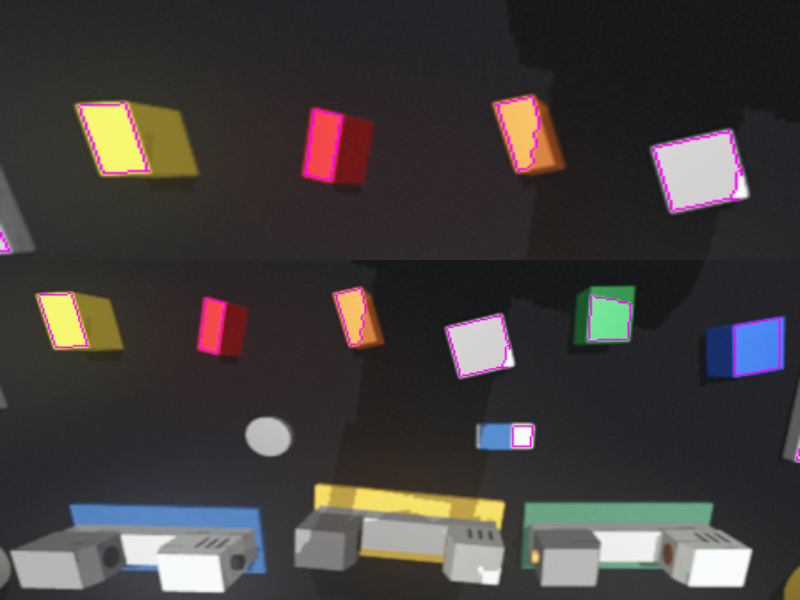

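The contours fit the block and cover tops to about 1 mm. Next I'll take one closer look straight down on the three stands.

{"method": "step_arm", "body": {"increments": [{"x": -1.6, "y": 2.5, "z": 1.7, "wx": 0, "wy": 0, "wz": 0, "gripper": 8.5}, {"x": -1.6, "y": 2.6, "z": 1.8, "wx": 0, "wy": 0, "wz": 0, "gripper": 8.5}, {"x": -1.6, "y": 2.6, "z": 1.8, "wx": 0, "wy": 0, "wz": 0, "gripper": 8.5}, {"x": -1.6, "y": 2.6, "z": 1.8, "wx": 0, "wy": 0, "wz": 0, "gripper": 8.5}, {"x": 0, "y": 0, "z": 0, "wx": 0, "wy": 0, "wz": 0, "gripper": 8.5}, {"x": 0, "y": 0, "z": 0, "wx": 0, "wy": 0, "wz": 0, "gripper": 8.5}]}}

```text
time_s: 2.9
position: [0.6499, -0.0596, 0.3795]
tool_rot: [[-0.0, 1.0, -0.001], [1.0, 0.0, 0.001], [0.001, -0.001, -1.0]]
ft_force: [-0.2, 0.7, -0.2]
grip_width: 0.0848
```

Run:
```python
from h import *
c=cam('wrist'); import pickle; pickle.dump(c,open('w3.pkl','wb'))
o=env.observe(); print(o['position'],o['time_s'],(-c[2].T@c[3]).round(3))
for n,P in {'b':(.626,-.242),'y':(.608,-.038),'g':(.615,.136)}.items():print(n,proj(c,[P+(.081,)]))
cv2.imwrite('pics/w3.png',cv2.resize(c[0][50:350],(800,375)))
t=c[0]
i=[cv2.resize(t[90:250,a:b],(800,600)) for a,b in((0,213),(213,426),(426,640))]
```

```text
[ 0.64955791 -0.05932777  0.38047009] 2.95 [ 0.566 -0.06   0.349]
b [[133.10669733 164.61245391]]
y [[347.00941152 145.68712529]]
g [[531.01214964 153.09274566]]
```

View pics/w3.png

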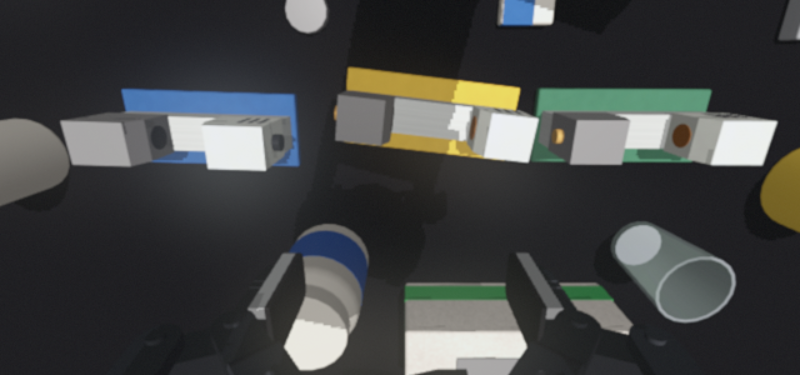

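The tops of the heads show as plain quads, grey on the left (−y) and white on the right (+y). I'll fit each one.

Run:
```python
from h import *
import pickle
c=pickle.load(open('w3.pkl','rb')); vis=c[0].copy()
S={'blue':((78,162),(188,166)),'yellow':((290,146),(404,158)),'green':((470,160),(590,162))}
for n,(a,b) in S.items():
    q=[]
    for s in(a,b):
        r=top_rect(c,s,.081,half=45,tol=22); q.append(r); cv2.polylines(vis,[r[3].reshape(-1,1,2)],True,(255,0,255),1)
        print(n,r[:3])
    d=q[1][0]-q[0][0]; print('  mid',(q[0][0]+q[1][0])/2,'len',np.hypot(*d).round(1),'yaw',np.degrees(np.arctan2(-d[0],d[1])).round(2))
cv2.imwrite('pics/w3b.png',cv2.resize(vis[90:250],(800,250)))
```

```text
blue (array([ 626. , -295.9]), [33.3, 44.5], np.float32(88.1))
blue (array([ 626.8, -201. ]), [38.3, 64.4], np.float32(87.1))
  mid [ 626.4  -248.45] len 94.9 yaw -0.48
yellow (array([608.3, -93.6]), [33.8, 35.0], np.float32(83.4))
yellow (array([621.6,  20.4]), [33.3, 34.4], np.float32(83.5))
  mid [614.95 -36.6 ] len 114.8 yaw -6.65
green (array([624.9,  89.1]), [33.0, 39.4], np.float32(90.1))
green (array([625.8, 199. ]), [33.1, 39.3], np.float32(89.7))
  mid [625.35 144.05] len 109.9 yaw -0.47
```

View pics/w3b.png

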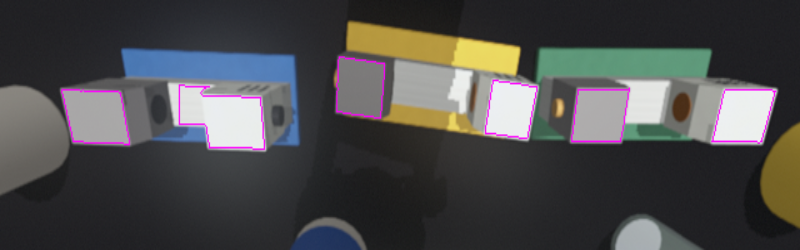

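Run:
```python
from h import *
import pickle
c=pickle.load(open('w3.pkl','rb'))
i=c[0].copy(); i[:,:162]=0; c=(i,)+c[1:]
r=top_rect(c,(189,168),.081,half=45,tol=22);print(r[:3]); q=r[0]
a=np.array([626.,-295.9]);d=q-a;print((a+q)/2,np.hypot(*d),np.degrees(np.arctan2(-d[0],d[1])), a+52.5*d/np.hypot(*d))
```

```text
(array([ 629.3, -192.1]), [33.3, 46.2], np.float32(88.2))
[ 627.65 -244.  ] 103.85244339927682 -1.820928802191175 [ 627.6682323  -243.42651145]
```

```bash
cat > plan.py <<'E'
import sys; from h import *
# usage: plan.py x y(mm) a(deg) z(mm): prints turn wz, then shifts in tool axes after the turn (cm)
x,y,a,z=map(float,sys.argv[1:5]); o=env.observe(); R=o['tool_rot']; p=o['position']*1000
a0=np.degrees(np.arctan2(R[1,0],R[0,0])); w=-((a-a0+180)%360-180)
ca,sa=np.cos(np.radians(a)),np.sin(np.radians(a)); d=np.array([x,y])-p[:2]
print(f"t {o['time_s']:.2f} at {p.round(1)} a {a0:.2f} F {o['ft_force'].round(1)} w {o['grip_width']:.4f} tilt {R[:2,2].round(4)}\n wz {np.radians(w):.3f}  x {(d@[ca,sa])/10:.2f} y {(d@[sa,-ca])/10:.2f} z {(p[2]-z)/10:.2f}")
E
python3 plan.py 433.1 -162.4 -16 178
```

```text
t 2.95 at [649.6 -59.3 380.5] a 90.04 F [-0.3 -0.1  0.5] w 0.0852 tilt [0.0004 0.0001]
 wz 1.851  x -17.97 y 15.87 z 20.25
```

{"method": "step_arm", "body": {"increments": [{"x": 0, "y": 0, "z": 0.5, "wx": 0, "wy": 0, "wz": 0.142, "gripper": 8.5}, {"x": 0, "y": 0, "z": 0.5, "wx": 0, "wy": 0, "wz": 0.142, "gripper": 8.5}, {"x": 0, "y": 0, "z": 0.5, "wx": 0, "wy": 0, "wz": 0.142, "gripper": 8.5}, {"x": 0, "y": 0, "z": 0.5, "wx": 0, "wy": 0, "wz": 0.142, "gripper": 8.5}, {"x": 0, "y": 0, "z": 0.5, "wx": 0, "wy": 0, "wz": 0.142, "gripper": 8.5}, {"x": 0, "y": 0, "z": 0.5, "wx": 0, "wy": 0, "wz": 0.142, "gripper": 8.5}, {"x": 0, "y": 0, "z": 0.5, "wx": 0, "wy": 0, "wz": 0.142, "gripper": 8.5}, {"x": 0, "y": 0, "z": 0.5, "wx": 0, "wy": 0, "wz": 0.142, "gripper": 8.5}, {"x": 0, "y": 0, "z": 0.5, "wx": 0, "wy": 0, "wz": 0.143, "gripper": 8.5}, {"x": 0, "y": 0, "z": 0.5, "wx": 0, "wy": 0, "wz": 0.143, "gripper": 8.5}, {"x": 0, "y": 0, "z": 0.5, "wx": 0, "wy": 0, "wz": 0.143, "gripper": 8.5}, {"x": 0, "y": 0, "z": 0.5, "wx": 0, "wy": 0, "wz": 0.143, "gripper": 8.5}, {"x": 0, "y": 0, "z": 0, "wx": 0, "wy": 0, "wz": 0.143, "gripper": 8.5}, {"x": -3, "y": 2.6, "z": 0, "wx": 0, "wy": 0, "wz": 0, "gripper": 8.5}, {"x": -3, "y": 2.6, "z": 0.5, "wx": 0, "wy": 0, "wz": 0, "gripper": 8.5}, {"x": -3, "y": 2.7, "z": 1, "wx": 0, "wy": 0, "wz": 0, "gripper": 8.5}, {"x": -3, "y": 2.7, "z": 1.5, "wx": 0, "wy": 0, "wz": 0, "gripper": 8.5}, {"x": -3, "y": 2.7, "z": 1.5, "wx": 0, "wy": 0, "wz": 0, "gripper": 8.5}, {"x": -3, "y": 2.6, "z": 1.5, "wx": 0, "wy": 0, "wz": 0, "gripper": 8.5}, {"x": 0, "y": 0, "z": 0, "wx": 0, "wy": 0, "wz": 0, "gripper": 8.5}]}}

```text
time_s: 4.95
position: [0.4294, -0.1631, 0.2597]
tool_rot: [[0.96, -0.279, -0.003], [-0.279, -0.96, 0.001], [-0.003, -0.001, -1.0]]
ft_force: [-0.2, 0.0, 0.2]
grip_width: 0.085
```

```bash
python3 plan.py 433.1 -162.4 -16 178
python3 - <<'E'
from h import *
c=cam('wrist');cv2.imwrite('pics/w4.png',c[0])
E
```

```text
t 4.95 at [ 429.4 -163.1  259.7] a -16.21 F [-0.2  0.   0.2] w 0.0850 tilt [-0.0027  0.0014]
 wz -0.004  x 0.33 y -0.17 z 8.17
```

View pics/w4.png

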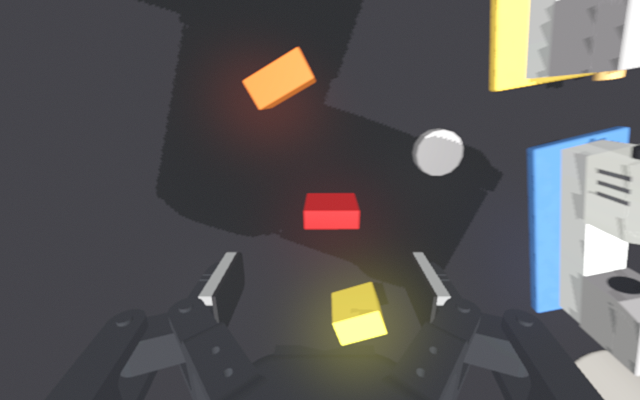

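The red block is at (331,211), square with the jaws. I'll descend, grip it and lift.

{"method": "step_arm", "body": {"increments": [{"x": 0.2, "y": -0.1, "z": 2, "wx": 0, "wy": 0, "wz": 0, "gripper": 8.5}, {"x": 0.1, "y": 0, "z": 2, "wx": 0, "wy": 0, "wz": 0, "gripper": 8.5}, {"x": 0, "y": 0, "z": 2, "wx": 0, "wy": 0, "wz": 0, "gripper": 8.5}, {"x": 0, "y": 0, "z": 1.5, "wx": 0, "wy": 0, "wz": 0, "gripper": 8.5}, {"x": 0, "y": 0, "z": 0.7, "wx": 0, "wy": 0, "wz": 0, "gripper": 8.5}, {"x": 0, "y": 0, "z": 0, "wx": 0, "wy": 0, "wz": 0, "gripper": 8.5}, {"x": 0, "y": 0, "z": 0, "wx": 0, "wy": 0, "wz": 0, "gripper": 3}, {"x": 0, "y": 0, "z": 0, "wx": 0, "wy": 0, "wz": 0, "gripper": 3}, {"x": 0, "y": 0, "z": 0, "wx": 0, "wy": 0, "wz": 0, "gripper": 3}, {"x": 0, "y": 0, "z": 0, "wx": 0, "wy": 0, "wz": 0, "gripper": 3}, {"x": 0, "y": 0, "z": 0, "wx": 0, "wy": 0, "wz": 0, "gripper": 3}, {"x": 0, "y": 0, "z": 0, "wx": 0, "wy": 0, "wz": 0, "gripper": 3}], "newtons": 30}}

```text
time_s: 6.2
position: [0.4363, -0.1634, 0.1784]
tool_rot: [[0.961, -0.277, 0.001], [-0.277, -0.961, -0.001], [0.001, 0.0, -1.0]]
ft_force: [0.3, -0.2, 6.4]
grip_width: 0.0393
```

```bash
python3 plan.py 433.1 -162.4 -16 178; python3 plan.py 628 -231 -1.8 260 | tail -1
```

```text
t 6.20 at [ 436.3 -163.4  178.4] a -16.11 F [ 0.3 -0.2  6.4] w 0.0393 tilt [ 0.0011 -0.0006]
 wz -0.002  x -0.34 y -0.01 z 0.04
 wz -0.250  x 19.37 y 6.15 z -8.16
```

{"method": "step_arm", "body": {"increments": [{"x": 0, "y": 0, "z": -2, "wx": 0, "wy": 0, "wz": 0, "gripper": 3}, {"x": 0, "y": 0, "z": -3, "wx": 0, "wy": 0, "wz": 0, "gripper": 3}, {"x": 0, "y": 0, "z": -3.2, "wx": 0, "wy": 0, "wz": -0.125, "gripper": 3}, {"x": 0, "y": 0, "z": -3, "wx": 0, "wy": 0, "wz": -0.125, "gripper": 3}, {"x": 2, "y": 0.6, "z": 0, "wx": 0, "wy": 0, "wz": 0, "gripper": 3}, {"x": 3, "y": 1, "z": 0, "wx": 0, "wy": 0, "wz": 0, "gripper": 3}, {"x": 3.5, "y": 1.1, "z": 0, "wx": 0, "wy": 0, "wz": 0, "gripper": 3}, {"x": 3.5, "y": 1.1, "z": 0, "wx": 0, "wy": 0, "wz": 0, "gripper": 3}, {"x": 3.5, "y": 1.1, "z": 0, "wx": 0, "wy": 0, "wz": 0, "gripper": 3}, {"x": 2.9, "y": 0.9, "z": 0, "wx": 0, "wy": 0, "wz": 0, "gripper": 3}, {"x": 1, "y": 0.3, "z": 0, "wx": 0, "wy": 0, "wz": 0, "gripper": 3}, {"x": 0, "y": 0, "z": 0, "wx": 0, "wy": 0, "wz": 0, "gripper": 3}, {"x": 0, "y": 0, "z": 0, "wx": 0, "wy": 0, "wz": 0, "gripper": 3}, {"x": 0, "y": 0, "z": 0, "wx": 0, "wy": 0, "wz": 0, "gripper": 3}]}}

```text
time_s: 7.6
position: [0.6276, -0.2301, 0.29]
tool_rot: [[1.0, -0.031, -0.0], [-0.031, -1.0, 0.0], [-0.0, -0.0, -1.0]]
ft_force: [-0.1, 0.5, -0.4]
grip_width: 0.0396
```

```bash
python3 plan.py 628 -230.5 -1.8 214
python3 - <<'E'
from h import *
c=cam('wrist');cv2.imwrite('pics/w5.png',c[0])
E
```

```text
t 7.60 at [ 627.6 -230.1  290. ] a -1.78 F [-0.1  0.5 -0.4] w 0.0396 tilt [-0.0004  0.0002]
 wz 0.000  x 0.05 y 0.03 z 7.60
```

View pics/w5.png

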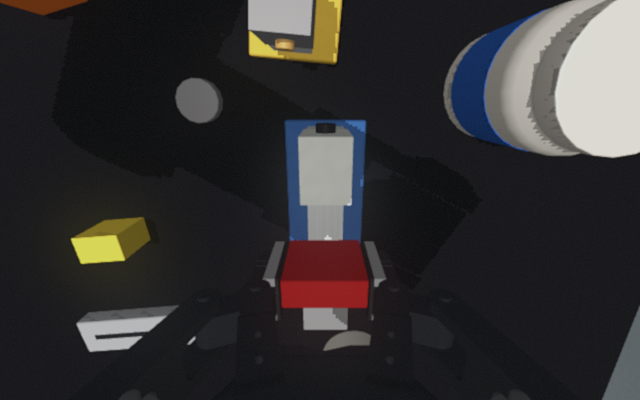

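The red block hangs square over the gap, with the lamp head at (326,170). I'll lower it.

{"method": "step_arm", "body": {"increments": [{"x": 0, "y": 0, "z": 1.5, "wx": 0, "wy": 0, "wz": 0, "gripper": 3}, {"x": 0, "y": 0, "z": 1.8, "wx": 0, "wy": 0, "wz": 0, "gripper": 3}, {"x": 0, "y": 0, "z": 1.5, "wx": 0, "wy": 0, "wz": 0, "gripper": 3}, {"x": 0, "y": 0, "z": 1, "wx": 0, "wy": 0, "wz": 0, "gripper": 3}, {"x": 0, "y": 0, "z": 0.8, "wx": 0, "wy": 0, "wz": 0, "gripper": 3}, {"x": 0, "y": 0, "z": 0.5, "wx": 0, "wy": 0, "wz": 0, "gripper": 3}, {"x": 0, "y": 0, "z": 0.3, "wx": 0, "wy": 0, "wz": 0, "gripper": 3}, {"x": 0, "y": 0, "z": 0.1, "wx": 0, "wy": 0, "wz": 0, "gripper": 3}, {"x": 0, "y": 0, "z": 0, "wx": 0, "wy": 0, "wz": 0, "gripper": 3}, {"x": 0, "y": 0, "z": 0, "wx": 0, "wy": 0, "wz": 0, "gripper": 3}]}}

```text
time_s: 8.65
position: [0.6283, -0.2304, 0.2151]
tool_rot: [[1.0, -0.031, 0.001], [-0.031, -1.0, -0.0], [0.001, 0.0, -1.0]]
ft_force: [-0.2, -0.0, -0.5]
grip_width: 0.0396
```

{"method": "step_arm", "body": {"increments": [{"x": 0, "y": -0.1, "z": 0, "wx": 0, "wy": 0, "wz": 0, "gripper": 3}, {"x": 0, "y": -0.1, "z": 0, "wx": 0, "wy": 0, "wz": 0, "gripper": 3}, {"x": 0, "y": 0, "z": 0, "wx": 0, "wy": 0, "wz": 0, "gripper": 3}, {"x": 0, "y": 0, "z": 0, "wx": 0, "wy": 0, "wz": 0, "gripper": 3}]}}

```text
time_s: 9.05
position: [0.6283, -0.2283, 0.2148]
tool_rot: [[1.0, -0.031, 0.0], [-0.031, -1.0, -0.0], [0.0, 0.0, -1.0]]
ft_force: [0.3, -0.1, 0.2]
grip_width: 0.0394
```

{"method": "step_arm", "body": {"increments": [{"x": 0, "y": -0.1, "z": 0, "wx": 0, "wy": 0, "wz": 0, "gripper": 3}, {"x": 0, "y": 0, "z": 0, "wx": 0, "wy": 0, "wz": 0, "gripper": 3}, {"x": 0, "y": 0, "z": 0, "wx": 0, "wy": 0, "wz": 0, "gripper": 3}]}}

```text
time_s: 9.35
position: [0.6283, -0.2274, 0.2147]
tool_rot: [[1.0, -0.031, -0.0], [-0.031, -1.0, 0.0], [-0.0, -0.0, -1.0]]
ft_force: [0.5, 0.1, -0.4]
grip_width: 0.0397
```

{"method": "step_arm", "body": {"increments": [{"x": 0, "y": -0.05, "z": 0, "wx": 0, "wy": 0, "wz": 0, "gripper": 3}, {"x": 0, "y": 0, "z": 0, "wx": 0, "wy": 0, "wz": 0, "gripper": 3}, {"x": 0, "y": 0, "z": 0, "wx": 0, "wy": 0, "wz": 0, "gripper": 3}]}}

```text
time_s: 9.65
position: [0.6283, -0.2269, 0.2147]
tool_rot: [[1.0, -0.031, -0.0], [-0.031, -1.0, 0.0], [-0.0, -0.0, -1.0]]
ft_force: [-0.1, 0.5, -0.2]
grip_width: 0.0395
```

{"method": "step_arm", "body": {"increments": [{"x": 0, "y": -0.05, "z": 0, "wx": 0, "wy": 0, "wz": 0, "gripper": 3}, {"x": 0, "y": 0, "z": 0, "wx": 0, "wy": 0, "wz": 0, "gripper": 3}, {"x": 0, "y": 0, "z": 0, "wx": 0, "wy": 0, "wz": 0, "gripper": 3}]}}

```text
time_s: 9.95
position: [0.6284, -0.2265, 0.2147]
tool_rot: [[1.0, -0.031, 0.0], [-0.031, -1.0, -0.0], [0.0, 0.0, -1.0]]
ft_force: [-0.6, -1.2, -0.0]
grip_width: 0.0393
```

{"method": "step_arm", "body": {"increments": [{"x": 0, "y": -0.05, "z": 0, "wx": 0, "wy": 0, "wz": 0, "gripper": 3}, {"x": 0, "y": 0, "z": 0, "wx": 0, "wy": 0, "wz": 0, "gripper": 3}, {"x": 0, "y": 0, "z": 0, "wx": 0, "wy": 0, "wz": 0, "gripper": 3}]}}

```text
time_s: 10.25
position: [0.6283, -0.2263, 0.2147]
tool_rot: [[1.0, -0.031, 0.0], [-0.031, -1.0, -0.001], [0.0, 0.001, -1.0]]
ft_force: [-0.4, -5.2, -1.9]
grip_width: 0.0391
```

{"method": "step_arm", "body": {"increments": [{"x": 0, "y": 0, "z": 0, "wx": 0, "wy": 0, "wz": 0, "gripper": 3}]}}

```text
time_s: 10.35
position: [0.6283, -0.2263, 0.2147]
tool_rot: [[1.0, -0.031, 0.0], [-0.031, -1.0, -0.001], [0.0, 0.001, -1.0]]
ft_force: [-0.2, -4.7, -2.0]
grip_width: 0.0396
```

Contact is at 5 N on the lamp head, within 0.5 mm of the estimate. I'll seat the block, release and rise.

{"method": "step_arm", "body": {"increments": [{"x": 0, "y": 0, "z": 0.1, "wx": 0, "wy": 0, "wz": 0, "gripper": 3}, {"x": 0, "y": 0, "z": 0.05, "wx": 0, "wy": 0, "wz": 0, "gripper": 3}, {"x": 0, "y": 0, "z": 0, "wx": 0, "wy": 0, "wz": 0, "gripper": 3}]}}

```text
time_s: 10.65
position: [0.6285, -0.2263, 0.2138]
tool_rot: [[1.0, -0.031, 0.001], [-0.031, -1.0, -0.001], [0.001, 0.001, -1.0]]
ft_force: [-0.9, -4.8, 1.0]
grip_width: 0.0395
```

{"method": "step_arm", "body": {"increments": [{"x": 0, "y": 0, "z": 0, "wx": 0, "wy": 0, "wz": 0, "gripper": 8.5}, {"x": 0, "y": 0, "z": 0, "wx": 0, "wy": 0, "wz": 0, "gripper": 8.5}, {"x": 0, "y": 0, "z": 0, "wx": 0, "wy": 0, "wz": 0, "gripper": 8.5}, {"x": 0, "y": 0, "z": 0, "wx": 0, "wy": 0, "wz": 0, "gripper": 8.5}, {"x": 0, "y": 0, "z": -2, "wx": 0, "wy": 0, "wz": 0, "gripper": 8.5}, {"x": 0, "y": 0, "z": -3, "wx": 0, "wy": 0, "wz": 0, "gripper": 8.5}, {"x": 0, "y": 0, "z": -3, "wx": 0, "wy": 0, "wz": 0, "gripper": 8.5}, {"x": 0, "y": 0, "z": -2, "wx": 0, "wy": 0, "wz": 0, "gripper": 8.5}, {"x": 0, "y": 0, "z": 0, "wx": 0, "wy": 0, "wz": 0, "gripper": 8.5}, {"x": 0, "y": 0, "z": 0, "wx": 0, "wy": 0, "wz": 0, "gripper": 8.5}]}}

```text
time_s: 11.65
position: [0.6282, -0.2257, 0.3127]
tool_rot: [[1.0, -0.031, -0.0], [-0.031, -1.0, 0.0], [-0.0, -0.0, -1.0]]
ft_force: [-0.5, 0.6, 0.0]
grip_width: 0.0848
```

```bash
python3 plan.py 425 111.1 0.7 178
python3 - <<'E'
from h import *
c=cam('wrist');cv2.imwrite('pics/w6.png',c[0][80:400,160:500])
t=cam('top');cv2.imwrite('pics/t1.png',t[0])
for n,s in [('green',(260,273)),('blue',(218,263))]: print(n,top_rect(t,s,.04)[:3])
h=cv2.cvtColor(t[0],cv2.COLOR_BGR2HSV)
for n,lo,hi in[('green',(50,100,60),(75,255,255)),('blue',(100,130,80),(118,255,255))]:
    m=cv2.inRange(h[240:310],lo,hi); ys,xs=np.nonzero(m); print(n,xs.mean(),ys.mean()+240,len(xs),ray(t,(xs.mean(),ys.mean()+240),.03)) if len(xs) else print(n,'none')
E
```

```text
t 11.65 at [ 628.2 -225.7  312.7] a -1.77 F [-0.5  0.6  0. ] w 0.0848 tilt [-0.0004  0.0004]
 wz -0.043  x -19.91 y -33.93 z 13.47
green (array([425.2, 114.8]), [77.9, 175.4], np.float32(60.7))
blue (array([443. , 205.3]), [99.1, 109.2], np.float32(89.2))
green none
blue 596.1988304093567 298.4970760233918 171 [[ 0.35346735 -0.738153    0.03      ]]
```

View pics/w6.png

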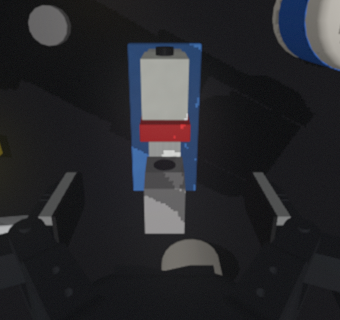

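Red stands square against the lamp head. I'll move over the green block and check it numerically.

{"method": "step_arm", "body": {"increments": [{"x": -1.2, "y": -2, "z": 0, "wx": 0, "wy": 0, "wz": -0.043, "gripper": 8.5}, {"x": -2, "y": -3.5, "z": 0, "wx": 0, "wy": 0, "wz": 0, "gripper": 8.5}, {"x": -2.4, "y": -4, "z": 0, "wx": 0, "wy": 0, "wz": 0, "gripper": 8.5}, {"x": -2.4, "y": -4.1, "z": 0, "wx": 0, "wy": 0, "wz": 0, "gripper": 8.5}, {"x": -2.4, "y": -4.1, "z": 0, "wx": 0, "wy": 0, "wz": 0, "gripper": 8.5}, {"x": -2.4, "y": -4.1, "z": 1, "wx": 0, "wy": 0, "wz": 0, "gripper": 8.5}, {"x": -2.4, "y": -4.1, "z": 1.5, "wx": 0, "wy": 0, "wz": 0, "gripper": 8.5}, {"x": -2.4, "y": -4, "z": 1.5, "wx": 0, "wy": 0, "wz": 0, "gripper": 8.5}, {"x": -1.6, "y": -2.6, "z": 0, "wx": 0, "wy": 0, "wz": 0, "gripper": 8.5}, {"x": -0.7, "y": -1.4, "z": 0, "wx": 0, "wy": 0, "wz": 0, "gripper": 8.5}, {"x": 0, "y": 0, "z": 0, "wx": 0, "wy": 0, "wz": 0, "gripper": 8.5}, {"x": 0, "y": 0, "z": 0, "wx": 0, "wy": 0, "wz": 0, "gripper": 8.5}]}}

```text
time_s: 12.95
position: [0.4264, 0.111, 0.2728]
tool_rot: [[1.0, 0.013, -0.001], [0.013, -1.0, -0.0], [-0.001, 0.0, -1.0]]
ft_force: [-0.5, -0.6, -0.1]
grip_width: 0.0852
```

```bash
cat >> h.py <<'E'
HUE={'red':((0,120,70),(6,255,255)),'orange':((8,120,80),(18,255,255)),'yellow':((22,90,80),(34,255,255)),'green':((45,80,40),(80,255,255)),'blue':((100,100,50),(122,255,255))}
def find(c,col,near=None,z=.04,r=60):
    """top face of a coloured block: brighter class of its mask; near=expected world mm"""
    h=cv2.cvtColor(c[0],cv2.COLOR_BGR2HSV); m=cv2.inRange(h,*HUE[col])
    n,l,st,ce=cv2.connectedComponentsWithStats(m)
    for k in range(1,n):
        if st[k,4]<80: continue
        w=ray(c,ce[k],.03)[0]*1000
        if near is not None and np.hypot(*(w[:2]-near))>r: continue
        v=h[...,2][l==k]; th,_=cv2.threshold(v.reshape(-1,1),0,255,cv2.THRESH_OTSU)
        mm=((l==k)&(h[...,2]>th)).astype(np.uint8)
        cs=max(cv2.findContours(mm,cv2.RETR_EXTERNAL,cv2.CHAIN_APPROX_NONE)[0],key=len).reshape(-1,2)
        wp=(ray(c,cs,z)[:,:2]*1000).astype(np.float32); rr=cv2.minAreaRect(wp); b=cv2.boxPoints(rr)
        e=max((b[1]-b[0],b[2]-b[1]),key=lambda e:np.hypot(*e))
        print(col,'blob',w.round(0)[:2],st[k,4],'top',np.round(rr[0],1),np.round(rr[1],1),'ang',(np.degrees(np.arctan2(e[1],e[0]))%180).round(1),'px',ce[k].round(0),'V split',th)
E
python3 plan.py 425 111.1 0.7 178
python3 - <<'E'
from h import *
c=cam('wrist');cv2.imwrite('pics/w7.png',c[0])
for k in('green','blue'): find(c,k)
E
```

```text
t 12.95 at [426.4 111.  272.8] a 0.72 F [-0.5 -0.6 -0.1] w 0.0852 tilt [-0.0007 -0.0002]
 wz 0.000  x -0.14 y -0.01 z 9.48
green blob [583. 164.] 5480 top [585.7 151.1] [138.4  37.9] ang 87.9 px [536. 145.] V split 163.0
green blob [425. 113.] 2757 top [425.6 111.8] [39.2 28.9] ang 0.7 px [323. 207.] V split 158.0
blue blob [451. 219.] 4054 top [449.9 216.9] [40.2 35. ] ang 10.8 px [362.  61.] V split 193.0
blue blob [745. -94.] 132 top [726.8 -79.4] [23.7  8.2] ang 0.8 px [629. 397.] V split 160.0
```

Green is at (425.6,111.8) with yaw 0.7, where it was before. I'll grip it.

{"method": "step_arm", "body": {"increments": [{"x": -0.1, "y": -0.08, "z": 2, "wx": 0, "wy": 0, "wz": 0, "gripper": 8.5}, {"x": 0, "y": 0, "z": 2.5, "wx": 0, "wy": 0, "wz": 0, "gripper": 8.5}, {"x": 0, "y": 0, "z": 2, "wx": 0, "wy": 0, "wz": 0, "gripper": 8.5}, {"x": 0, "y": 0, "z": 1.8, "wx": 0, "wy": 0, "wz": 0, "gripper": 8.5}, {"x": 0, "y": 0, "z": 1.2, "wx": 0, "wy": 0, "wz": 0, "gripper": 8.5}, {"x": 0, "y": 0, "z": 0, "wx": 0, "wy": 0, "wz": 0, "gripper": 8.5}, {"x": 0, "y": 0, "z": 0, "wx": 0, "wy": 0, "wz": 0, "gripper": 3}, {"x": 0, "y": 0, "z": 0, "wx": 0, "wy": 0, "wz": 0, "gripper": 3}, {"x": 0, "y": 0, "z": 0, "wx": 0, "wy": 0, "wz": 0, "gripper": 3}, {"x": 0, "y": 0, "z": 0, "wx": 0, "wy": 0, "wz": 0, "gripper": 3}, {"x": 0, "y": 0, "z": 0, "wx": 0, "wy": 0, "wz": 0, "gripper": 3}, {"x": 0, "y": 0, "z": -2, "wx": 0, "wy": 0, "wz": 0, "gripper": 3}, {"x": 0, "y": 0, "z": -3, "wx": 0, "wy": 0, "wz": 0, "gripper": 3}, {"x": 0, "y": 0, "z": -3.2, "wx": 0, "wy": 0, "wz": 0, "gripper": 3}, {"x": 0, "y": 0, "z": -3.1, "wx": 0, "wy": 0, "wz": 0, "gripper": 3}, {"x": 0, "y": 0, "z": 0, "wx": 0, "wy": 0, "wz": 0, "gripper": 3}]}}

```text
time_s: 14.6
position: [0.4255, 0.1121, 0.2945]
tool_rot: [[1.0, 0.012, 0.007], [0.012, -1.0, -0.0], [0.007, 0.0, -1.0]]
ft_force: [-0.3, -0.0, -1.0]
grip_width: 0.0399
```

```bash
python3 plan.py 628 -250.5 -1.8 214
```

```text
t 14.60 at [425.5 112.1 294.5] a 0.71 F [-0.3 -0.  -1. ] w 0.0399 tilt [ 0.0072 -0.0001]
 wz 0.044  x 21.38 y 35.61 z 8.05
```

{"method": "step_arm", "body": {"increments": [{"x": 1.2, "y": 2, "z": 0, "wx": 0, "wy": 0, "wz": 0.044, "gripper": 3}, {"x": 2.2, "y": 3.6, "z": 0, "wx": 0, "wy": 0, "wz": 0, "gripper": 3}, {"x": 2.5, "y": 4.2, "z": 0, "wx": 0, "wy": 0, "wz": 0, "gripper": 3}, {"x": 2.5, "y": 4.2, "z": 0, "wx": 0, "wy": 0, "wz": 0, "gripper": 3}, {"x": 2.5, "y": 4.2, "z": 0, "wx": 0, "wy": 0, "wz": 0, "gripper": 3}, {"x": 2.5, "y": 4.2, "z": 0, "wx": 0, "wy": 0, "wz": 0, "gripper": 3}, {"x": 2.5, "y": 4.2, "z": 0, "wx": 0, "wy": 0, "wz": 0, "gripper": 3}, {"x": 2.4, "y": 4.1, "z": 0, "wx": 0, "wy": 0, "wz": 0, "gripper": 3}, {"x": 2, "y": 3.2, "z": 0, "wx": 0, "wy": 0, "wz": 0, "gripper": 3}, {"x": 1.1, "y": 1.7, "z": 0, "wx": 0, "wy": 0, "wz": 0, "gripper": 3}, {"x": 0, "y": 0, "z": 0, "wx": 0, "wy": 0, "wz": 0, "gripper": 3}, {"x": 0, "y": 0, "z": 0, "wx": 0, "wy": 0, "wz": 0, "gripper": 3}, {"x": 0, "y": 0, "z": 0, "wx": 0, "wy": 0, "wz": 0, "gripper": 3}]}}

```text
time_s: 15.9
position: [0.6283, -0.2492, 0.2907]
tool_rot: [[1.0, -0.031, -0.001], [-0.031, -1.0, 0.001], [-0.001, -0.001, -1.0]]
ft_force: [0.1, -0.0, -0.9]
grip_width: 0.0398
```

```bash
python3 plan.py 627.6 -250.4 -1.8 214;  python3 - <<'E'
from h import *
c=cam('wrist');cv2.imwrite('pics/w8.png',c[0][80:400,160:500])
find(c,'red',(627,-226),z=.075); find(c,'green',(627,-250),z=.14,r=200)
E
```

```text
t 15.90 at [ 628.3 -249.2  290.7] a -1.79 F [ 0.1 -0.  -0.9] w 0.0398 tilt [-0.0011  0.0009]
 wz 0.000  x -0.06 y 0.12 z 7.67
red blob [ 628. -241.] 1127 top [ 628.8 -227. ] [13.7 38. ] ang 178.2 px [324. 192.] V split 142.0
green blob [ 626. -323.] 7880 top [ 627.9 -258.3] [31.9 43. ] ang 178.2 px [324. 275.] V split 117.0
```

View pics/w8.png

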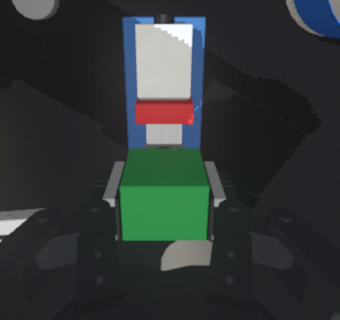

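The green block hangs square behind the red one. I'll lower it in two stages and watch the force.

{"method": "step_arm", "body": {"increments": [{"x": -0.06, "y": 0.14, "z": 0.8, "wx": 0, "wy": 0, "wz": 0, "gripper": 3}, {"x": 0, "y": 0, "z": 1.2, "wx": 0, "wy": 0, "wz": 0, "gripper": 3}, {"x": 0, "y": 0, "z": 1.2, "wx": 0, "wy": 0, "wz": 0, "gripper": 3}, {"x": 0, "y": 0, "z": 0.5, "wx": 0, "wy": 0, "wz": 0, "gripper": 3}, {"x": 0, "y": 0, "z": 0.3, "wx": 0, "wy": 0, "wz": 0, "gripper": 3}, {"x": 0, "y": 0, "z": 0.3, "wx": 0, "wy": 0, "wz": 0, "gripper": 3}, {"x": 0, "y": 0, "z": 0, "wx": 0, "wy": 0, "wz": 0, "gripper": 3}, {"x": 0, "y": 0, "z": 0, "wx": 0, "wy": 0, "wz": 0, "gripper": 3}]}}

```text
time_s: 16.75
position: [0.628, -0.2516, 0.2485]
tool_rot: [[0.999, -0.032, 0.0], [-0.032, -0.999, -0.0], [0.0, 0.0, -1.0]]
ft_force: [0.3, -0.2, -0.1]
grip_width: 0.0397
```

{"method": "step_arm", "body": {"increments": [{"x": 0, "y": 0, "z": 0.3, "wx": 0, "wy": 0, "wz": 0, "gripper": 3}, {"x": 0, "y": 0, "z": 0.3, "wx": 0, "wy": 0, "wz": 0, "gripper": 3}, {"x": 0, "y": 0, "z": 0.2, "wx": 0, "wy": 0, "wz": 0, "gripper": 3}, {"x": 0, "y": 0, "z": 0, "wx": 0, "wy": 0, "wz": 0, "gripper": 3}]}}

```text
time_s: 17.15
position: [0.6278, -0.2515, 0.2398]
tool_rot: [[0.999, -0.032, -0.001], [-0.032, -0.999, 0.0], [-0.001, -0.0, -1.0]]
ft_force: [0.4, -0.2, -1.1]
grip_width: 0.0395
```

{"method": "step_arm", "body": {"increments": [{"x": 0, "y": -0.08, "z": 0, "wx": 0, "wy": 0, "wz": 0, "gripper": 3}, {"x": 0, "y": 0, "z": 0.3, "wx": 0, "wy": 0, "wz": 0, "gripper": 3}, {"x": 0, "y": 0, "z": 0.4, "wx": 0, "wy": 0, "wz": 0, "gripper": 3}, {"x": 0, "y": 0, "z": 0.4, "wx": 0, "wy": 0, "wz": 0, "gripper": 3}, {"x": 0, "y": 0, "z": 0, "wx": 0, "wy": 0, "wz": 0, "gripper": 3}]}}

```text
time_s: 17.65
position: [0.6278, -0.2507, 0.2283]
tool_rot: [[0.999, -0.032, -0.001], [-0.032, -0.999, 0.001], [-0.001, -0.001, -1.0]]
ft_force: [-0.7, -0.2, -0.8]
grip_width: 0.0393
```

{"method": "step_arm", "body": {"increments": [{"x": 0, "y": 0, "z": 0.4, "wx": 0, "wy": 0, "wz": 0, "gripper": 3}, {"x": 0, "y": 0, "z": 0.4, "wx": 0, "wy": 0, "wz": 0, "gripper": 3}, {"x": 0, "y": 0, "z": 0.3, "wx": 0, "wy": 0, "wz": 0, "gripper": 3}, {"x": 0, "y": 0, "z": 0.2, "wx": 0, "wy": 0, "wz": 0, "gripper": 3}, {"x": 0, "y": 0, "z": 0.1, "wx": 0, "wy": 0, "wz": 0, "gripper": 3}, {"x": 0, "y": 0, "z": 0, "wx": 0, "wy": 0, "wz": 0, "gripper": 3}]}}

```text
time_s: 18.25
position: [0.6279, -0.2507, 0.2151]
tool_rot: [[0.999, -0.032, -0.0], [-0.032, -0.999, 0.0], [-0.0, -0.0, -1.0]]
ft_force: [0.6, -0.0, -1.1]
grip_width: 0.0397
```

It went in with no side force. I'll seat it, release and rise.

{"method": "step_arm", "body": {"increments": [{"x": 0, "y": 0, "z": 0.12, "wx": 0, "wy": 0, "wz": 0, "gripper": 3}, {"x": 0, "y": 0, "z": 0, "wx": 0, "wy": 0, "wz": 0, "gripper": 3}, {"x": 0, "y": 0, "z": 0, "wx": 0, "wy": 0, "wz": 0, "gripper": 8.5}, {"x": 0, "y": 0, "z": 0, "wx": 0, "wy": 0, "wz": 0, "gripper": 8.5}, {"x": 0, "y": 0, "z": 0, "wx": 0, "wy": 0, "wz": 0, "gripper": 8.5}, {"x": 0, "y": 0, "z": 0, "wx": 0, "wy": 0, "wz": 0, "gripper": 8.5}, {"x": 0, "y": 0, "z": -2, "wx": 0, "wy": 0, "wz": 0, "gripper": 8.5}, {"x": 0, "y": 0, "z": -3, "wx": 0, "wy": 0, "wz": 0, "gripper": 8.5}, {"x": 0, "y": 0, "z": -3, "wx": 0, "wy": 0, "wz": 0, "gripper": 8.5}, {"x": 0, "y": 0, "z": -2, "wx": 0, "wy": 0, "wz": 0, "gripper": 8.5}, {"x": 0, "y": 0, "z": 0, "wx": 0, "wy": 0, "wz": 0, "gripper": 8.5}, {"x": 0, "y": 0, "z": 0, "wx": 0, "wy": 0, "wz": 0, "gripper": 8.5}]}}

```text
time_s: 19.45
position: [0.6278, -0.2507, 0.3135]
tool_rot: [[0.999, -0.032, -0.0], [-0.032, -0.999, 0.0], [-0.0, -0.0, -1.0]]
ft_force: [0.1, 0.1, -0.4]
grip_width: 0.0852
```

```bash
python3 plan.py 427 -63.2 11.3 260
python3 - <<'E'
from h import *
c=cam('wrist');cv2.imwrite('pics/w9.png',c[0][80:400,160:500])
find(c,'red',(627,-226),z=.075); find(c,'green',(627,-250),z=.075,r=60)
E
```

```text
t 19.45 at [ 627.8 -250.7  313.5] a -1.84 F [ 0.1  0.1 -0.4] w 0.0852 tilt [-0.0003  0.0002]
 wz -0.229  x -16.02 y -22.32 z 5.35
red blob [ 628. -239.] 1031 top [ 628.6 -227. ] [14.2 37.9] ang 178.2 px [324. 181.] V split 121.0
green blob [ 627. -268.] 1849 top [ 643.  -243.7] [14.9  5.5] ang 56.8 px [324. 210.] V split 144.0
```

{"method": "step_arm", "body": {"increments": [{"x": 0, "y": 0, "z": 0, "wx": 0, "wy": 0, "wz": -0.115, "gripper": 8.5}, {"x": 0, "y": 0, "z": 0, "wx": 0, "wy": 0, "wz": -0.114, "gripper": 8.5}, {"x": -1.4, "y": -2, "z": 0, "wx": 0, "wy": 0, "wz": 0, "gripper": 8.5}, {"x": -2.5, "y": -3.5, "z": 0, "wx": 0, "wy": 0, "wz": 0, "gripper": 8.5}, {"x": -2.9, "y": -4, "z": 0, "wx": 0, "wy": 0, "wz": 0, "gripper": 8.5}, {"x": -2.9, "y": -4, "z": 0, "wx": 0, "wy": 0, "wz": 0, "gripper": 8.5}, {"x": -2.9, "y": -4, "z": 1.5, "wx": 0, "wy": 0, "wz": 0, "gripper": 8.5}, {"x": -2.2, "y": -3, "z": 2, "wx": 0, "wy": 0, "wz": 0, "gripper": 8.5}, {"x": -1.2, "y": -1.8, "z": 1.8, "wx": 0, "wy": 0, "wz": 0, "gripper": 8.5}, {"x": 0, "y": 0, "z": 0, "wx": 0, "wy": 0, "wz": 0, "gripper": 8.5}, {"x": 0, "y": 0, "z": 0, "wx": 0, "wy": 0, "wz": 0, "gripper": 8.5}, {"x": 0, "y": 0, "z": 0, "wx": 0, "wy": 0, "wz": 0, "gripper": 8.5}]}}

```text
time_s: 20.7
position: [0.4294, -0.0651, 0.2617]
tool_rot: [[0.981, 0.195, 0.001], [0.195, -0.981, -0.0], [0.001, 0.001, -1.0]]
ft_force: [0.7, 0.3, 0.3]
grip_width: 0.0852
```

```bash
python3 plan.py 427 -63.2 11.3 178
python3 - <<'E'
from h import *
c=cam('wrist')
find(c,'orange',(427,-63))
E
```

```text
t 20.70 at [429.4 -65.1 261.7] a 11.27 F [0.7 0.3 0.3] w 0.0852 tilt [ 0.0009 -0.0005]
 wz -0.001  x -0.19 y -0.23 z 8.37
orange blob [427. -61.] 2278 top [427.1 -63.1] [38.9 19.4] ang 12.7 px [321. 209.] V split 160.0
```

{"method": "step_arm", "body": {"increments": [{"x": -0.2, "y": -0.2, "z": 1.5, "wx": 0, "wy": 0, "wz": -0.023, "gripper": 8.5}, {"x": 0, "y": 0, "z": 2, "wx": 0, "wy": 0, "wz": 0, "gripper": 8.5}, {"x": 0, "y": 0, "z": 2, "wx": 0, "wy": 0, "wz": 0, "gripper": 8.5}, {"x": 0, "y": 0, "z": 1.8, "wx": 0, "wy": 0, "wz": 0, "gripper": 8.5}, {"x": 0, "y": 0, "z": 1, "wx": 0, "wy": 0, "wz": 0, "gripper": 8.5}, {"x": 0, "y": 0, "z": 0, "wx": 0, "wy": 0, "wz": 0, "gripper": 8.5}, {"x": 0, "y": 0, "z": 0, "wx": 0, "wy": 0, "wz": 0, "gripper": 3}, {"x": 0, "y": 0, "z": 0, "wx": 0, "wy": 0, "wz": 0, "gripper": 3}, {"x": 0, "y": 0, "z": 0, "wx": 0, "wy": 0, "wz": 0, "gripper": 3}, {"x": 0, "y": 0, "z": 0, "wx": 0, "wy": 0, "wz": 0, "gripper": 3}, {"x": 0, "y": 0, "z": 0, "wx": 0, "wy": 0, "wz": 0, "gripper": 3}, {"x": 0, "y": 0, "z": -2, "wx": 0, "wy": 0, "wz": 0, "gripper": 3}, {"x": 0, "y": 0, "z": -3, "wx": 0, "wy": 0, "wz": 0, "gripper": 3}, {"x": 0, "y": 0, "z": -3.2, "wx": 0, "wy": 0, "wz": 0, "gripper": 3}, {"x": 0, "y": 0, "z": -3.1, "wx": 0, "wy": 0, "wz": 0, "gripper": 3}, {"x": 0, "y": 0, "z": 0, "wx": 0, "wy": 0, "wz": 0, "gripper": 3}, {"x": 0, "y": 0, "z": 0, "wx": 0, "wy": 0, "wz": 0, "gripper": 3}]}}

```text
time_s: 22.45
position: [0.4259, -0.0627, 0.2917]
tool_rot: [[0.976, 0.218, 0.001], [0.218, -0.976, -0.0], [0.001, 0.001, -1.0]]
ft_force: [-1.0, 0.3, -0.6]
grip_width: 0.0395
```

```bash
python3 plan.py 625.5 161 -0.5 292
```

```text
t 22.45 at [425.9 -62.7 291.7] a 12.61 F [-1.   0.3 -0.6] w 0.0395 tilt [ 0.001  -0.0004]
 wz 0.229  x 19.76 y -22.54 z -0.03
```

{"method": "step_arm", "body": {"increments": [{"x": 0, "y": 0, "z": 0, "wx": 0, "wy": 0, "wz": 0.115, "gripper": 3}, {"x": 0, "y": 0, "z": 0, "wx": 0, "wy": 0, "wz": 0.114, "gripper": 3}, {"x": 1.7, "y": -2, "z": 0, "wx": 0, "wy": 0, "wz": 0, "gripper": 3}, {"x": 3, "y": -3.4, "z": 0, "wx": 0, "wy": 0, "wz": 0, "gripper": 3}, {"x": 3.3, "y": -3.7, "z": 0, "wx": 0, "wy": 0, "wz": 0, "gripper": 3}, {"x": 3.3, "y": -3.7, "z": 0, "wx": 0, "wy": 0, "wz": 0, "gripper": 3}, {"x": 3.3, "y": -3.7, "z": 0, "wx": 0, "wy": 0, "wz": 0, "gripper": 3}, {"x": 3, "y": -3.5, "z": 0, "wx": 0, "wy": 0, "wz": 0, "gripper": 3}, {"x": 1.5, "y": -1.8, "z": 0, "wx": 0, "wy": 0, "wz": 0, "gripper": 3}, {"x": 0.66, "y": -0.74, "z": 0, "wx": 0, "wy": 0, "wz": 0, "gripper": 3}, {"x": 0, "y": 0, "z": 0, "wx": 0, "wy": 0, "wz": 0, "gripper": 3}, {"x": 0, "y": 0, "z": 0, "wx": 0, "wy": 0, "wz": 0, "gripper": 3}, {"x": 0, "y": 0, "z": 0, "wx": 0, "wy": 0, "wz": 0, "gripper": 3}, {"x": 0, "y": 0, "z": 0, "wx": 0, "wy": 0, "wz": 0, "gripper": 3}]}}

```text
time_s: 23.85
position: [0.6255, 0.1598, 0.2917]
tool_rot: [[1.0, -0.01, -0.0], [-0.01, -1.0, -0.0], [-0.0, 0.0, -1.0]]
ft_force: [-0.4, 0.2, -0.6]
grip_width: 0.0398
```

```bash
python3 plan.py 625.5 161 -0.5 215
python3 - <<'E'
from h import *
c=cam('wrist'); cv2.imwrite('pics/w10.png',c[0])
print(proj(c,[(.626,.199,.081)])); p=proj(c,[(.626,.199,.081)])[0]
print(top_rect(c,p,.081,half=60,tol=22)[:3])
E
```

```text
t 23.85 at [625.5 159.8 291.7] a -0.58 F [-0.4  0.2 -0.6] w 0.0398 tilt [-0.0001 -0.0001]
 wz -0.001  x 0.00 y -0.12 z 7.67
[[324.15455404 170.91356309]]
(array([625.7, 202.4]), [32.8, 33.4], np.float32(179.7))
```

{"method": "step_arm", "body": {"increments": [{"x": 0, "y": -0.1, "z": 1.5, "wx": 0, "wy": 0, "wz": 0, "gripper": 3}, {"x": 0, "y": 0, "z": 1.8, "wx": 0, "wy": 0, "wz": 0, "gripper": 3}, {"x": 0, "y": 0, "z": 1.5, "wx": 0, "wy": 0, "wz": 0, "gripper": 3}, {"x": 0, "y": 0, "z": 1, "wx": 0, "wy": 0, "wz": 0, "gripper": 3}, {"x": 0, "y": 0, "z": 0.8, "wx": 0, "wy": 0, "wz": 0, "gripper": 3}, {"x": 0, "y": 0, "z": 0.6, "wx": 0, "wy": 0, "wz": 0, "gripper": 3}, {"x": 0, "y": 0, "z": 0.4, "wx": 0, "wy": 0, "wz": 0, "gripper": 3}, {"x": 0, "y": 0, "z": 0, "wx": 0, "wy": 0, "wz": 0, "gripper": 3}, {"x": 0, "y": 0, "z": 0, "wx": 0, "wy": 0, "wz": 0, "gripper": 3}]}}

```text
time_s: 24.8
position: [0.6259, 0.1618, 0.2159]
tool_rot: [[1.0, -0.009, 0.001], [-0.009, -1.0, 0.0], [0.001, -0.0, -1.0]]
ft_force: [0.4, 0.5, -0.5]
grip_width: 0.0395
```

{"method": "step_arm", "body": {"increments": [{"x": 0, "y": -0.1, "z": 0, "wx": 0, "wy": 0, "wz": 0, "gripper": 3}, {"x": 0, "y": 0, "z": 0, "wx": 0, "wy": 0, "wz": 0, "gripper": 3}, {"x": 0, "y": 0, "z": 0, "wx": 0, "wy": 0, "wz": 0, "gripper": 3}]}}

```text
time_s: 25.1
position: [0.6258, 0.1628, 0.2157]
tool_rot: [[1.0, -0.009, 0.0], [-0.009, -1.0, 0.0], [0.0, -0.0, -1.0]]
ft_force: [-0.4, -0.8, -0.7]
grip_width: 0.0396
```

{"method": "step_arm", "body": {"increments": [{"x": 0, "y": -0.05, "z": 0, "wx": 0, "wy": 0, "wz": 0, "gripper": 3}, {"x": 0, "y": 0, "z": 0, "wx": 0, "wy": 0, "wz": 0, "gripper": 3}, {"x": 0, "y": 0, "z": 0, "wx": 0, "wy": 0, "wz": 0, "gripper": 3}]}}

```text
time_s: 25.4
position: [0.6258, 0.1633, 0.2155]
tool_rot: [[1.0, -0.009, 0.0], [-0.009, -1.0, -0.0], [0.0, 0.0, -1.0]]
ft_force: [-0.5, -0.3, -0.2]
grip_width: 0.0399
```

{"method": "step_arm", "body": {"increments": [{"x": 0, "y": -0.05, "z": 0, "wx": 0, "wy": 0, "wz": 0, "gripper": 3}, {"x": 0, "y": 0, "z": 0, "wx": 0, "wy": 0, "wz": 0, "gripper": 3}, {"x": 0, "y": 0, "z": 0, "wx": 0, "wy": 0, "wz": 0, "gripper": 3}]}}

```text
time_s: 25.7
position: [0.6258, 0.1638, 0.2155]
tool_rot: [[1.0, -0.009, 0.0], [-0.009, -1.0, -0.0], [0.0, 0.0, -1.0]]
ft_force: [-0.8, -0.4, -1.5]
grip_width: 0.0401
```

{"method": "step_arm", "body": {"increments": [{"x": 0, "y": -0.05, "z": 0, "wx": 0, "wy": 0, "wz": 0, "gripper": 3}, {"x": 0, "y": 0, "z": 0, "wx": 0, "wy": 0, "wz": 0, "gripper": 3}, {"x": 0, "y": 0, "z": 0, "wx": 0, "wy": 0, "wz": 0, "gripper": 3}]}}

```text
time_s: 26.0
position: [0.6259, 0.1639, 0.2155]
tool_rot: [[1.0, -0.009, -0.0], [-0.009, -1.0, -0.001], [-0.0, 0.001, -1.0]]
ft_force: [0.1, -4.7, 0.1]
grip_width: 0.0393
```

{"method": "step_arm", "body": {"increments": [{"x": 0, "y": -0.03, "z": 0, "wx": 0, "wy": 0, "wz": 0, "gripper": 3}, {"x": 0, "y": 0, "z": 0, "wx": 0, "wy": 0, "wz": 0, "gripper": 3}, {"x": 0, "y": 0, "z": 0, "wx": 0, "wy": 0, "wz": 0, "gripper": 3}]}}

```text
time_s: 26.3
position: [0.6259, 0.164, 0.2155]
tool_rot: [[1.0, -0.009, -0.0], [-0.009, -1.0, -0.001], [-0.0, 0.001, -1.0]]
ft_force: [-0.2, -5.5, 0.5]
grip_width: 0.04
```

Contact at 163.8. I'll release and go to the blue block.

{"method": "step_arm", "body": {"increments": [{"x": 0, "y": 0, "z": 0.12, "wx": 0, "wy": 0, "wz": 0, "gripper": 3}, {"x": 0, "y": 0, "z": 0.08, "wx": 0, "wy": 0, "wz": 0, "gripper": 3}, {"x": 0, "y": 0, "z": 0, "wx": 0, "wy": 0, "wz": 0, "gripper": 8.5}, {"x": 0, "y": 0, "z": 0, "wx": 0, "wy": 0, "wz": 0, "gripper": 8.5}, {"x": 0, "y": 0, "z": 0, "wx": 0, "wy": 0, "wz": 0, "gripper": 8.5}, {"x": 0, "y": 0, "z": 0, "wx": 0, "wy": 0, "wz": 0, "gripper": 8.5}, {"x": 0, "y": 0, "z": -2, "wx": 0, "wy": 0, "wz": 0, "gripper": 8.5}, {"x": 0, "y": 0, "z": -3, "wx": 0, "wy": 0, "wz": 0, "gripper": 8.5}, {"x": 0, "y": 0, "z": -3, "wx": 0, "wy": 0, "wz": 0, "gripper": 8.5}, {"x": 0, "y": 0, "z": -2, "wx": 0, "wy": 0, "wz": 0, "gripper": 8.5}, {"x": 0, "y": 0, "z": 0, "wx": 0, "wy": 0, "wz": -0.1, "gripper": 8.5}, {"x": 0, "y": 0, "z": 0, "wx": 0, "wy": 0, "wz": -0.099, "gripper": 8.5}, {"x": 0, "y": 0, "z": 0, "wx": 0, "wy": 0, "wz": 0, "gripper": 8.5}]}}

```text
time_s: 27.6
position: [0.6258, 0.1647, 0.3136]
tool_rot: [[0.982, 0.19, 0.0], [0.19, -0.982, 0.0], [0.0, -0.0, -1.0]]
ft_force: [0.4, 0.1, 0.0]
grip_width: 0.0847
```

```bash
python3 plan.py 449.9 216.9 10.8 260
python3 - <<'E'
from h import *
c=cam('wrist'); find(c,'orange',(626,163),z=.075)
E
```

```text
t 27.60 at [625.8 164.7 313.6] a 10.94 F [0.4 0.1 0. ] w 0.0847 tilt [0.0002 0.0002]
 wz 0.003  x -16.30 y -8.42 z 5.36
orange blob [629. 147.] 1332 top [626.1 163.4] [19.1 39. ] ang 179.8 px [324. 211.] V split 154.0
```

{"method": "step_arm", "body": {"increments": [{"x": -2, "y": -1, "z": 0, "wx": 0, "wy": 0, "wz": 0, "gripper": 8.5}, {"x": -3.5, "y": -1.8, "z": 0, "wx": 0, "wy": 0, "wz": 0, "gripper": 8.5}, {"x": -4, "y": -2, "z": 0.5, "wx": 0, "wy": 0, "wz": 0, "gripper": 8.5}, {"x": -3.6, "y": -1.9, "z": 1.5, "wx": 0, "wy": 0, "wz": 0, "gripper": 8.5}, {"x": -2.2, "y": -1.2, "z": 1.8, "wx": 0, "wy": 0, "wz": 0, "gripper": 8.5}, {"x": -1, "y": -0.5, "z": 1.5, "wx": 0, "wy": 0, "wz": 0, "gripper": 8.5}, {"x": 0, "y": 0, "z": 0, "wx": 0, "wy": 0, "wz": 0, "gripper": 8.5}, {"x": 0, "y": 0, "z": 0, "wx": 0, "wy": 0, "wz": 0, "gripper": 8.5}, {"x": 0, "y": 0, "z": 0, "wx": 0, "wy": 0, "wz": 0, "gripper": 8.5}]}}

```text
time_s: 28.55
position: [0.4509, 0.2161, 0.2612]
tool_rot: [[0.982, 0.187, 0.002], [0.187, -0.982, 0.0], [0.002, -0.0, -1.0]]
ft_force: [0.2, 0.4, -0.3]
grip_width: 0.0848
```

```bash
python3 plan.py 449.9 216.9 10.8 178
python3 - <<'E'
from h import *
c=cam('wrist'); find(c,'blue',(450,217))
E
```

```text
t 28.55 at [450.9 216.1 261.2] a 10.81 F [ 0.2  0.4 -0.3] w 0.0848 tilt [0.0019 0.0004]
 wz 0.000  x -0.09 y -0.10 z 8.32
blue blob [449. 219.] 3413 top [449.5 218.1] [39.6 33.8] ang 10.7 px [322. 210.] V split 147.0
```

{"method": "step_arm", "body": {"increments": [{"x": -0.1, "y": -0.18, "z": 1.5, "wx": 0, "wy": 0, "wz": 0, "gripper": 8.5}, {"x": 0, "y": 0, "z": 2, "wx": 0, "wy": 0, "wz": 0, "gripper": 8.5}, {"x": 0, "y": 0, "z": 2, "wx": 0, "wy": 0, "wz": 0, "gripper": 8.5}, {"x": 0, "y": 0, "z": 1.8, "wx": 0, "wy": 0, "wz": 0, "gripper": 8.5}, {"x": 0, "y": 0, "z": 1, "wx": 0, "wy": 0, "wz": 0, "gripper": 8.5}, {"x": 0, "y": 0, "z": 0, "wx": 0, "wy": 0, "wz": 0, "gripper": 8.5}, {"x": 0, "y": 0, "z": 0, "wx": 0, "wy": 0, "wz": 0, "gripper": 3}, {"x": 0, "y": 0, "z": 0, "wx": 0, "wy": 0, "wz": 0, "gripper": 3}, {"x": 0, "y": 0, "z": 0, "wx": 0, "wy": 0, "wz": 0, "gripper": 3}, {"x": 0, "y": 0, "z": 0, "wx": 0, "wy": 0, "wz": 0, "gripper": 3}, {"x": 0, "y": 0, "z": 0, "wx": 0, "wy": 0, "wz": 0, "gripper": 3}, {"x": 0, "y": 0, "z": -2, "wx": 0, "wy": 0, "wz": 0, "gripper": 3}, {"x": 0, "y": 0, "z": -3, "wx": 0, "wy": 0, "wz": 0, "gripper": 3}, {"x": 0, "y": 0, "z": -3.2, "wx": 0, "wy": 0, "wz": 0.098, "gripper": 3}, {"x": 0, "y": 0, "z": -3.1, "wx": 0, "wy": 0, "wz": 0.099, "gripper": 3}, {"x": 0, "y": 0, "z": 0, "wx": 0, "wy": 0, "wz": 0, "gripper": 3}, {"x": 0, "y": 0, "z": 0, "wx": 0, "wy": 0, "wz": 0, "gripper": 3}]}}

```text
time_s: 30.3
position: [0.4483, 0.2178, 0.2907]
tool_rot: [[1.0, -0.006, 0.001], [-0.006, -1.0, 0.0], [0.001, -0.0, -1.0]]
ft_force: [-0.6, -0.4, -1.3]
grip_width: 0.0394
```

```bash
python3 plan.py 625.5 134.6 -0.5 292
```

```text
t 30.30 at [448.3 217.8 290.7] a -0.34 F [-0.6 -0.4 -1.3] w 0.0394 tilt [0.0009 0.0002]
 wz 0.003  x 17.79 y 8.17 z -0.13
```

{"method": "step_arm", "body": {"increments": [{"x": 2, "y": 0.9, "z": 0, "wx": 0, "wy": 0, "wz": 0.003, "gripper": 3}, {"x": 3.5, "y": 1.6, "z": 0, "wx": 0, "wy": 0, "wz": 0, "gripper": 3}, {"x": 4, "y": 1.8, "z": 0, "wx": 0, "wy": 0, "wz": 0, "gripper": 3}, {"x": 4, "y": 1.8, "z": 0, "wx": 0, "wy": 0, "wz": 0, "gripper": 3}, {"x": 2.8, "y": 1.3, "z": 0, "wx": 0, "wy": 0, "wz": 0, "gripper": 3}, {"x": 1.4, "y": 0.7, "z": 0, "wx": 0, "wy": 0, "wz": 0, "gripper": 3}, {"x": 0, "y": 0, "z": 0, "wx": 0, "wy": 0, "wz": 0, "gripper": 3}, {"x": 0, "y": 0, "z": 0, "wx": 0, "wy": 0, "wz": 0, "gripper": 3}, {"x": 0, "y": 0, "z": 0, "wx": 0, "wy": 0, "wz": 0, "gripper": 3}, {"x": 0, "y": 0, "z": 0, "wx": 0, "wy": 0, "wz": 0, "gripper": 3}]}}

```text
time_s: 31.3
position: [0.6241, 0.1358, 0.2905]
tool_rot: [[1.0, -0.009, -0.001], [-0.009, -1.0, 0.0], [-0.001, -0.0, -1.0]]
ft_force: [0.1, -0.4, -1.3]
grip_width: 0.0396
```

```bash
python3 plan.py 625.5 134.6 -0.5 245
python3 - <<'E'
from h import *
c=cam('wrist'); find(c,'orange',(626,163),z=.075); find(c,'blue',(626,70),z=.152,r=300); cv2.imwrite('pics/w11.png',c[0])
E
```

```text
t 31.30 at [624.1 135.8 290.5] a -0.51 F [ 0.1 -0.4 -1.3] w 0.0396 tilt [-0.0005  0.0001]
 wz -0.000  x 0.14 y 0.12 z 4.55
orange blob [626. 151.] 1780 top [626.  167.8] [ 9.  38.4] ang 179.5 px [327. 184.] V split 192.0
blue blob [623.  61.] 8618 top [624.1 135.3] [34.2 38.9] ang 179.5 px [324. 276.] V split 118.0
blue blob [533.  52.] 436 top [581.3 140.4] [9.6 9.8] ang 179.5 px [229. 285.] V split 85.0
blue blob [760. -96.] 244 top [688.2  72.4] [ 7.3 15.2] ang 179.5 px [447. 395.] V split 75.0
```

{"method": "step_arm", "body": {"increments": [{"x": 0.12, "y": 0.08, "z": 0.8, "wx": 0, "wy": 0, "wz": 0, "gripper": 3}, {"x": 0, "y": 0, "z": 1.2, "wx": 0, "wy": 0, "wz": 0, "gripper": 3}, {"x": 0, "y": 0, "z": 1.2, "wx": 0, "wy": 0, "wz": 0, "gripper": 3}, {"x": 0, "y": 0, "z": 0.3, "wx": 0, "wy": 0, "wz": 0, "gripper": 3}, {"x": 0, "y": 0, "z": 0, "wx": 0, "wy": 0, "wz": 0, "gripper": 3}, {"x": 0, "y": 0, "z": 0, "wx": 0, "wy": 0, "wz": 0, "gripper": 3}]}}

```text
time_s: 31.95
position: [0.6261, 0.1343, 0.2556]
tool_rot: [[1.0, -0.01, 0.0], [-0.01, -1.0, 0.0], [0.0, -0.0, -1.0]]
ft_force: [-1.0, -0.1, -0.9]
grip_width: 0.0395
```

Its y of 134.3 is within 0.5 mm of the ideal 134.8. I'll enter the gap.

{"method": "step_arm", "body": {"increments": [{"x": 0, "y": -0.03, "z": 0.3, "wx": 0, "wy": 0, "wz": 0, "gripper": 3}, {"x": 0, "y": 0, "z": 0.3, "wx": 0, "wy": 0, "wz": 0, "gripper": 3}, {"x": 0, "y": 0, "z": 0.3, "wx": 0, "wy": 0, "wz": 0, "gripper": 3}, {"x": 0, "y": 0, "z": 0.3, "wx": 0, "wy": 0, "wz": 0, "gripper": 3}, {"x": 0, "y": 0, "z": 0.3, "wx": 0, "wy": 0, "wz": 0, "gripper": 3}, {"x": 0, "y": 0, "z": 0, "wx": 0, "wy": 0, "wz": 0, "gripper": 3}]}}

```text
time_s: 32.55
position: [0.6259, 0.1346, 0.2399]
tool_rot: [[1.0, -0.01, -0.001], [-0.01, -1.0, -0.0], [-0.001, 0.0, -1.0]]
ft_force: [0.0, 0.9, -0.9]
grip_width: 0.0398
```

{"method": "step_arm", "body": {"increments": [{"x": 0, "y": 0, "z": 0.4, "wx": 0, "wy": 0, "wz": 0, "gripper": 3}, {"x": 0, "y": 0, "z": 0.4, "wx": 0, "wy": 0, "wz": 0, "gripper": 3}, {"x": 0, "y": 0, "z": 0.4, "wx": 0, "wy": 0, "wz": 0, "gripper": 3}, {"x": 0, "y": 0, "z": 0, "wx": 0, "wy": 0, "wz": 0, "gripper": 3}]}}

```text
time_s: 32.95
position: [0.6259, 0.1346, 0.2277]
tool_rot: [[1.0, -0.01, -0.001], [-0.01, -1.0, -0.0], [-0.001, 0.0, -1.0]]
ft_force: [0.3, 0.4, 0.4]
grip_width: 0.0395
```

{"method": "step_arm", "body": {"increments": [{"x": 0, "y": 0, "z": 0.4, "wx": 0, "wy": 0, "wz": 0, "gripper": 3}, {"x": 0, "y": 0, "z": 0.4, "wx": 0, "wy": 0, "wz": 0, "gripper": 3}, {"x": 0, "y": 0, "z": 0.3, "wx": 0, "wy": 0, "wz": 0, "gripper": 3}, {"x": 0, "y": 0, "z": 0.2, "wx": 0, "wy": 0, "wz": 0, "gripper": 3}, {"x": 0, "y": 0, "z": 0, "wx": 0, "wy": 0, "wz": 0, "gripper": 3}]}}

```text
time_s: 33.45
position: [0.6259, 0.1346, 0.2152]
tool_rot: [[1.0, -0.01, -0.001], [-0.01, -1.0, -0.0], [-0.001, 0.0, -1.0]]
ft_force: [-0.1, 0.0, -0.5]
grip_width: 0.0395
```

{"method": "step_arm", "body": {"increments": [{"x": 0, "y": 0, "z": 0.12, "wx": 0, "wy": 0, "wz": 0, "gripper": 3}, {"x": 0, "y": 0, "z": 0.02, "wx": 0, "wy": 0, "wz": 0, "gripper": 3}, {"x": 0, "y": 0, "z": 0, "wx": 0, "wy": 0, "wz": 0, "gripper": 8.5}, {"x": 0, "y": 0, "z": 0, "wx": 0, "wy": 0, "wz": 0, "gripper": 8.5}, {"x": 0, "y": 0, "z": 0, "wx": 0, "wy": 0, "wz": 0, "gripper": 8.5}, {"x": 0, "y": 0, "z": 0, "wx": 0, "wy": 0, "wz": 0, "gripper": 8.5}, {"x": 0, "y": 0, "z": -2, "wx": 0, "wy": 0, "wz": 0, "gripper": 8.5}, {"x": 0, "y": 0, "z": -3, "wx": 0, "wy": 0, "wz": 0, "gripper": 8.5}, {"x": 0, "y": 0, "z": -3, "wx": 0, "wy": 0, "wz": 0, "gripper": 8.5}, {"x": 0, "y": 0, "z": -2, "wx": 0, "wy": 0, "wz": -0.061, "gripper": 8.5}, {"x": 0, "y": 0, "z": 0, "wx": 0, "wy": 0, "wz": 0, "gripper": 8.5}, {"x": 0, "y": 0, "z": 0, "wx": 0, "wy": 0, "wz": 0, "gripper": 8.5}]}}

```text
time_s: 34.65
position: [0.6258, 0.1346, 0.3136]
tool_rot: [[0.999, 0.05, -0.0], [0.05, -0.999, -0.0], [-0.0, 0.0, -1.0]]
ft_force: [-0.3, 0.3, -0.3]
grip_width: 0.0848
```

```bash
python3 plan.py 429.1 -263.8 3 260
python3 - <<'E'
from h import *
c=cam('wrist'); cv2.imwrite('pics/w12.png',c[0]);  find(c,'orange',(626,163),z=.075); find(c,'blue',(626,134),z=.075)
E
```

```text
t 34.65 at [625.8 134.6 313.6] a 2.86 F [-0.3  0.3 -0.3] w 0.0848 tilt [-0.0003 -0.    ]
 wz -0.003  x -21.73 y 38.76 z 5.36
orange blob [627. 153.] 1434 top [626.1 165.9] [13.7 38.7] ang 179.8 px [326. 174.] V split 191.0
blue blob [627. 117.] 2168 top [625.8 134.2] [33.6 38.7] ang 179.5 px [324. 210.] V split 131.0
```

{"method": "step_arm", "body": {"increments": [{"x": -1.1, "y": 2, "z": 0, "wx": 0, "wy": 0, "wz": 0, "gripper": 8.5}, {"x": -2, "y": 3.5, "z": 0, "wx": 0, "wy": 0, "wz": 0, "gripper": 8.5}, {"x": -2.3, "y": 4.1, "z": 0, "wx": 0, "wy": 0, "wz": 0, "gripper": 8.5}, {"x": -2.3, "y": 4.1, "z": 0, "wx": 0, "wy": 0, "wz": 0, "gripper": 8.5}, {"x": -2.3, "y": 4.1, "z": 0, "wx": 0, "wy": 0, "wz": 0, "gripper": 8.5}, {"x": -2.3, "y": 4.1, "z": 0, "wx": 0, "wy": 0, "wz": 0, "gripper": 8.5}, {"x": -2.3, "y": 4.1, "z": 0, "wx": 0, "wy": 0, "wz": 0, "gripper": 8.5}, {"x": -2.3, "y": 4.1, "z": 1, "wx": 0, "wy": 0, "wz": 0, "gripper": 8.5}, {"x": -2.2, "y": 4, "z": 1.5, "wx": 0, "wy": 0, "wz": 0, "gripper": 8.5}, {"x": -1.6, "y": 3, "z": 1.5, "wx": 0, "wy": 0, "wz": 0, "gripper": 8.5}, {"x": -1, "y": 1.7, "z": 1.3, "wx": 0, "wy": 0, "wz": 0, "gripper": 8.5}, {"x": 0, "y": 0, "z": 0, "wx": 0, "wy": 0, "wz": 0, "gripper": 8.5}, {"x": 0, "y": 0, "z": 0, "wx": 0, "wy": 0, "wz": 0, "gripper": 8.5}, {"x": 0, "y": 0, "z": 0, "wx": 0, "wy": 0, "wz": 0, "gripper": 8.5}]}}

```text
time_s: 36.1
position: [0.4295, -0.263, 0.2612]
tool_rot: [[0.999, 0.052, -0.0], [0.052, -0.999, 0.0], [0.0, -0.0, -1.0]]
ft_force: [-0.6, 0.2, -0.1]
grip_width: 0.0853
```

```bash
python3 plan.py 429.1 -263.8 3 178
python3 - <<'E'
from h import *
c=cam('wrist'); find(c,'yellow',(429,-263))
E
```

```text
t 36.10 at [ 429.5 -263.   261.2] a 2.97 F [-0.6  0.2 -0.1] w 0.0853 tilt [-0.      0.0002]
 wz -0.001  x -0.04 y 0.07 z 8.32
yellow blob [ 429. -262.] 2684 top [ 429.3 -264.1] [39.3 23.8] ang 2.9 px [324. 213.] V split 200.0
```

{"method": "step_arm", "body": {"increments": [{"x": 0, "y": 0.1, "z": 1.5, "wx": 0, "wy": 0, "wz": 0, "gripper": 8.5}, {"x": 0, "y": 0, "z": 2, "wx": 0, "wy": 0, "wz": 0, "gripper": 8.5}, {"x": 0, "y": 0, "z": 2, "wx": 0, "wy": 0, "wz": 0, "gripper": 8.5}, {"x": 0, "y": 0, "z": 1.8, "wx": 0, "wy": 0, "wz": 0, "gripper": 8.5}, {"x": 0, "y": 0, "z": 1, "wx": 0, "wy": 0, "wz": 0, "gripper": 8.5}, {"x": 0, "y": 0, "z": 0, "wx": 0, "wy": 0, "wz": 0, "gripper": 8.5}, {"x": 0, "y": 0, "z": 0, "wx": 0, "wy": 0, "wz": 0, "gripper": 3}, {"x": 0, "y": 0, "z": 0, "wx": 0, "wy": 0, "wz": 0, "gripper": 3}, {"x": 0, "y": 0, "z": 0, "wx": 0, "wy": 0, "wz": 0, "gripper": 3}, {"x": 0, "y": 0, "z": 0, "wx": 0, "wy": 0, "wz": 0, "gripper": 3}, {"x": 0, "y": 0, "z": 0, "wx": 0, "wy": 0, "wz": 0, "gripper": 3}, {"x": 0, "y": 0, "z": -2, "wx": 0, "wy": 0, "wz": 0, "gripper": 3}, {"x": 0, "y": 0, "z": -3, "wx": 0, "wy": 0, "wz": 0, "gripper": 3}, {"x": 0, "y": 0, "z": -3.2, "wx": 0, "wy": 0, "wz": 0.084, "gripper": 3}, {"x": 0, "y": 0, "z": -3.1, "wx": 0, "wy": 0, "wz": 0.084, "gripper": 3}, {"x": 0, "y": 0, "z": 0, "wx": 0, "wy": 0, "wz": 0, "gripper": 3}, {"x": 0, "y": 0, "z": 0, "wx": 0, "wy": 0, "wz": 0, "gripper": 3}]}}

```text
time_s: 37.85
position: [0.4289, -0.2647, 0.2913]
tool_rot: [[0.993, -0.116, 0.001], [-0.116, -0.993, -0.001], [0.001, 0.001, -1.0]]
ft_force: [0.1, -0.3, -1.9]
grip_width: 0.0394
```

```bash
python3 plan.py 617.2 -17.5 -6.65 292
```

```text
t 37.85 at [ 428.9 -264.7  291.3] a -6.66 F [ 0.1 -0.3 -1.9] w 0.0394 tilt [ 0.0006 -0.0007]
 wz -0.000  x 15.84 y -26.74 z -0.07
```

{"method": "step_arm", "body": {"increments": [{"x": 1.2, "y": -2, "z": 0, "wx": 0, "wy": 0, "wz": 0, "gripper": 3}, {"x": 2.2, "y": -3.7, "z": 0, "wx": 0, "wy": 0, "wz": 0, "gripper": 3}, {"x": 2.4, "y": -4, "z": 0, "wx": 0, "wy": 0, "wz": 0, "gripper": 3}, {"x": 2.4, "y": -4, "z": 0, "wx": 0, "wy": 0, "wz": 0, "gripper": 3}, {"x": 2.4, "y": -4, "z": 0, "wx": 0, "wy": 0, "wz": 0, "gripper": 3}, {"x": 2.4, "y": -4, "z": 0, "wx": 0, "wy": 0, "wz": 0, "gripper": 3}, {"x": 1.8, "y": -3, "z": 0, "wx": 0, "wy": 0, "wz": 0, "gripper": 3}, {"x": 1, "y": -2, "z": 0, "wx": 0, "wy": 0, "wz": 0, "gripper": 3}, {"x": 0, "y": 0, "z": 0, "wx": 0, "wy": 0, "wz": 0, "gripper": 3}, {"x": 0, "y": 0, "z": 0, "wx": 0, "wy": 0, "wz": 0, "gripper": 3}, {"x": 0, "y": 0, "z": 0, "wx": 0, "wy": 0, "wz": 0, "gripper": 3}, {"x": 0, "y": 0, "z": 0, "wx": 0, "wy": 0, "wz": 0, "gripper": 3}]}}

```text
time_s: 39.05
position: [0.6168, -0.0192, 0.2909]
tool_rot: [[0.993, -0.118, -0.001], [-0.118, -0.993, 0.0], [-0.001, 0.0, -1.0]]
ft_force: [0.7, 0.2, -0.7]
grip_width: 0.04
```

```bash
python3 plan.py 617.2 -17.7 -6.65 215.5
python3 - <<'E'
from h import *
c=cam('wrist'); cv2.imwrite('pics/w13.png',c[0]); 
p=proj(c,[(.6216,.0204,.081)])[0]; print(p,top_rect(c,p,.081,half=60,tol=22)[:3])
E
```

```text
t 39.05 at [616.8 -19.2 290.9] a -6.77 F [ 0.7  0.2 -0.7] w 0.0400 tilt [-0.0007  0.    ]
 wz -0.002  x 0.02 y -0.15 z 7.54
[324.26003252 170.21230779] (array([621.1,  14.4]), [21.6, 33.3], np.float32(173.2))
```

View pics/w13.png

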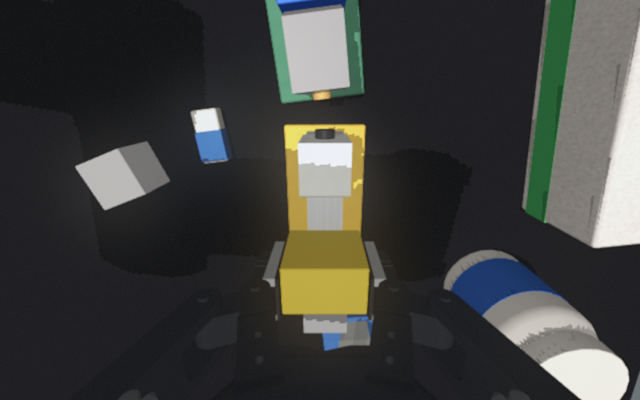

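The yellow block is aligned over its stand, and the white block is still at its place at (122,175). I'll lower and nudge it.

{"method": "step_arm", "body": {"increments": [{"x": 0, "y": -0.1, "z": 1.5, "wx": 0, "wy": 0, "wz": 0, "gripper": 3}, {"x": 0, "y": 0, "z": 1.8, "wx": 0, "wy": 0, "wz": 0, "gripper": 3}, {"x": 0, "y": 0, "z": 1.5, "wx": 0, "wy": 0, "wz": 0, "gripper": 3}, {"x": 0, "y": 0, "z": 1, "wx": 0, "wy": 0, "wz": 0, "gripper": 3}, {"x": 0, "y": 0, "z": 0.8, "wx": 0, "wy": 0, "wz": 0, "gripper": 3}, {"x": 0, "y": 0, "z": 0.5, "wx": 0, "wy": 0, "wz": 0, "gripper": 3}, {"x": 0, "y": 0, "z": 0.4, "wx": 0, "wy": 0, "wz": 0, "gripper": 3}, {"x": 0, "y": 0, "z": 0, "wx": 0, "wy": 0, "wz": 0, "gripper": 3}, {"x": 0, "y": 0, "z": 0, "wx": 0, "wy": 0, "wz": 0, "gripper": 3}]}}

```text
time_s: 40.0
position: [0.6174, -0.0172, 0.2165]
tool_rot: [[0.993, -0.117, 0.001], [-0.117, -0.993, -0.0], [0.001, 0.0, -1.0]]
ft_force: [-1.0, 0.3, -0.9]
grip_width: 0.0396
```

{"method": "step_arm", "body": {"increments": [{"x": 0, "y": -0.1, "z": 0, "wx": 0, "wy": 0, "wz": 0, "gripper": 3}, {"x": 0, "y": 0, "z": 0, "wx": 0, "wy": 0, "wz": 0, "gripper": 3}, {"x": 0, "y": 0, "z": 0, "wx": 0, "wy": 0, "wz": 0, "gripper": 3}]}}

```text
time_s: 40.3
position: [0.6174, -0.0161, 0.2163]
tool_rot: [[0.993, -0.117, 0.0], [-0.117, -0.993, -0.0], [0.0, 0.0, -1.0]]
ft_force: [-0.6, 0.6, -0.8]
grip_width: 0.0394
```

{"method": "step_arm", "body": {"increments": [{"x": 0, "y": -0.05, "z": 0, "wx": 0, "wy": 0, "wz": 0, "gripper": 3}, {"x": 0, "y": 0, "z": 0, "wx": 0, "wy": 0, "wz": 0, "gripper": 3}, {"x": 0, "y": 0, "z": 0, "wx": 0, "wy": 0, "wz": 0, "gripper": 3}]}}

```text
time_s: 40.6
position: [0.6175, -0.0157, 0.2161]
tool_rot: [[0.993, -0.117, -0.0], [-0.117, -0.993, 0.0], [-0.0, -0.0, -1.0]]
ft_force: [0.6, 0.2, 0.4]
grip_width: 0.0398
```

{"method": "step_arm", "body": {"increments": [{"x": 0, "y": -0.05, "z": 0, "wx": 0, "wy": 0, "wz": 0, "gripper": 3}, {"x": 0, "y": 0, "z": 0, "wx": 0, "wy": 0, "wz": 0, "gripper": 3}, {"x": 0, "y": 0, "z": 0, "wx": 0, "wy": 0, "wz": 0, "gripper": 3}]}}

```text
time_s: 40.9
position: [0.6175, -0.0156, 0.2161]
tool_rot: [[0.993, -0.117, -0.0], [-0.117, -0.993, -0.001], [-0.0, 0.001, -1.0]]
ft_force: [-1.6, -3.2, -0.5]
grip_width: 0.0397
```

Contact. I'll release and go to the white block.

{"method": "step_arm", "body": {"increments": [{"x": 0, "y": 0, "z": 0.15, "wx": 0, "wy": 0, "wz": 0, "gripper": 3}, {"x": 0, "y": 0, "z": 0.1, "wx": 0, "wy": 0, "wz": 0, "gripper": 3}, {"x": 0, "y": 0, "z": 0, "wx": 0, "wy": 0, "wz": 0, "gripper": 8.5}, {"x": 0, "y": 0, "z": 0, "wx": 0, "wy": 0, "wz": 0, "gripper": 8.5}, {"x": 0, "y": 0, "z": 0, "wx": 0, "wy": 0, "wz": 0, "gripper": 8.5}, {"x": 0, "y": 0, "z": 0, "wx": 0, "wy": 0, "wz": 0, "gripper": 8.5}, {"x": 0, "y": 0, "z": -2, "wx": 0, "wy": 0, "wz": 0, "gripper": 8.5}, {"x": 0, "y": 0, "z": -3, "wx": 0, "wy": 0, "wz": 0, "gripper": 8.5}, {"x": 0, "y": 0, "z": -3, "wx": 0, "wy": 0, "wz": 0, "gripper": 8.5}, {"x": 0, "y": 0, "z": -2, "wx": 0, "wy": 0, "wz": 0, "gripper": 8.5}, {"x": 0, "y": 0, "z": 0, "wx": 0, "wy": 0, "wz": -0.12, "gripper": 8.5}, {"x": 0, "y": 0, "z": 0, "wx": 0, "wy": 0, "wz": -0.12, "gripper": 8.5}, {"x": 0, "y": 0, "z": 0, "wx": 0, "wy": 0, "wz": -0.12, "gripper": 8.5}, {"x": 0, "y": 0, "z": 0, "wx": 0, "wy": 0, "wz": 0, "gripper": 8.5}]}}

```text
time_s: 42.3
position: [0.6175, -0.0151, 0.3136]
tool_rot: [[0.97, 0.242, -0.0], [0.242, -0.97, 0.0], [0.0, -0.0, -1.0]]
ft_force: [0.2, -1.0, 1.1]
grip_width: 0.0852
```

```bash
python3 plan.py 448.9 22.9 13.9 260
python3 - <<'E'
from h import *
c=cam('wrist'); find(c,'yellow',(617,-16),z=.075)
E
```

```text
t 42.30 at [617.5 -15.1 313.6] a 13.99 F [ 0.2 -1.   1.1] w 0.0852 tilt [-0.0001  0.0002]
 wz 0.002  x -15.45 y -7.74 z 5.36
yellow blob [608. -22.] 5341 top [616.8  40.8] [14.7 52. ] ang 173.1 px [312. 197.] V split 190.0
```

{"method": "step_arm", "body": {"increments": [{"x": -2, "y": -1, "z": 0, "wx": 0, "wy": 0, "wz": 0, "gripper": 8.5}, {"x": -3.6, "y": -1.8, "z": 0, "wx": 0, "wy": 0, "wz": 0, "gripper": 8.5}, {"x": -4, "y": -2, "z": 0.5, "wx": 0, "wy": 0, "wz": 0, "gripper": 8.5}, {"x": -3.4, "y": -1.7, "z": 1.5, "wx": 0, "wy": 0, "wz": 0, "gripper": 8.5}, {"x": -1.6, "y": -0.8, "z": 1.8, "wx": 0, "wy": 0, "wz": 0, "gripper": 8.5}, {"x": -0.85, "y": -0.44, "z": 1.5, "wx": 0, "wy": 0, "wz": 0, "gripper": 8.5}, {"x": 0, "y": 0, "z": 0, "wx": 0, "wy": 0, "wz": 0, "gripper": 8.5}, {"x": 0, "y": 0, "z": 0, "wx": 0, "wy": 0, "wz": 0, "gripper": 8.5}, {"x": 0, "y": 0, "z": 0, "wx": 0, "wy": 0, "wz": 0, "gripper": 8.5}]}}

```text
time_s: 43.25
position: [0.4498, 0.0225, 0.2613]
tool_rot: [[0.971, 0.239, 0.002], [0.239, -0.971, -0.0], [0.002, 0.001, -1.0]]
ft_force: [0.2, 1.1, 0.1]
grip_width: 0.0852
```

```bash
python3 plan.py 448.9 22.9 13.9 178
python3 - <<'E'
from h import *
c=cam('wrist'); cv2.imwrite('pics/w14.png',c[0]); p=proj(c,[(.4489,.0229,.04)])[0]; print(p,c[0][int(p[1]),int(p[0])])
for t in(18,30): print(top_rect(c,p,.04,half=60,tol=t)[:3])
E
```

```text
t 43.25 at [449.8  22.5 261.3] a 13.86 F [0.2 1.1 0.1] w 0.0852 tilt [ 0.0019 -0.0004]
 wz -0.001  x -0.08 y -0.06 z 8.33
[322.35121469 218.86537097] [255 255 255]
(array([448.6,  22.9]), [37.9, 38.9], np.float32(13.8))
(array([448.7,  22.9]), [39.3, 39.7], np.float32(104.3))
```

View pics/w14.png

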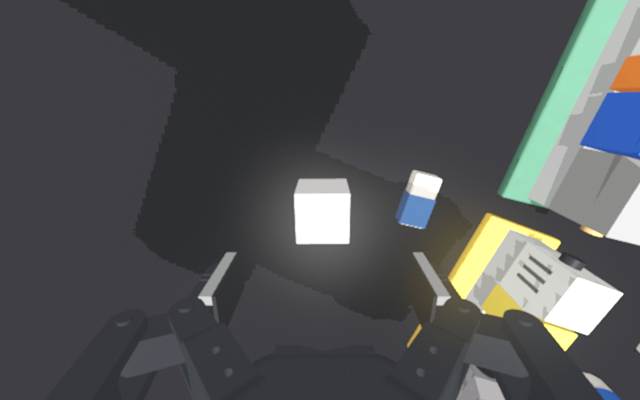

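The white block is square with the jaws. The eraser, with its left edge at u≈398, is only a few mm from where the open finger would come down, so I'll descend with a smaller opening.

{"method": "step_arm", "body": {"increments": [{"x": -0.08, "y": -0.06, "z": 0.5, "wx": 0, "wy": 0, "wz": 0, "gripper": 6}, {"x": 0, "y": 0, "z": 0.5, "wx": 0, "wy": 0, "wz": 0, "gripper": 6}, {"x": 0, "y": 0, "z": 1, "wx": 0, "wy": 0, "wz": 0, "gripper": 6}, {"x": 0, "y": 0, "z": 2, "wx": 0, "wy": 0, "wz": 0, "gripper": 6}, {"x": 0, "y": 0, "z": 2, "wx": 0, "wy": 0, "wz": 0, "gripper": 6}, {"x": 0, "y": 0, "z": 1.5, "wx": 0, "wy": 0, "wz": 0, "gripper": 6}, {"x": 0, "y": 0, "z": 0.8, "wx": 0, "wy": 0, "wz": 0, "gripper": 6}, {"x": 0, "y": 0, "z": 0, "wx": 0, "wy": 0, "wz": 0, "gripper": 6}, {"x": 0, "y": 0, "z": 0, "wx": 0, "wy": 0, "wz": 0, "gripper": 3}, {"x": 0, "y": 0, "z": 0, "wx": 0, "wy": 0, "wz": 0, "gripper": 3}, {"x": 0, "y": 0, "z": 0, "wx": 0, "wy": 0, "wz": 0, "gripper": 3}, {"x": 0, "y": 0, "z": 0, "wx": 0, "wy": 0, "wz": 0, "gripper": 3}, {"x": 0, "y": 0, "z": -2, "wx": 0, "wy": 0, "wz": 0, "gripper": 3}, {"x": 0, "y": 0, "z": -3, "wx": 0, "wy": 0, "wz": 0, "gripper": 3}, {"x": 0, "y": 0, "z": -3.2, "wx": 0, "wy": 0, "wz": 0.12, "gripper": 3}, {"x": 0, "y": 0, "z": -3.1, "wx": 0, "wy": 0, "wz": 0.12, "gripper": 3}, {"x": 0, "y": 0, "z": 0, "wx": 0, "wy": 0, "wz": 0.12, "gripper": 3}, {"x": 0, "y": 0, "z": 0, "wx": 0, "wy": 0, "wz": 0, "gripper": 3}, {"x": 0, "y": 0, "z": 0, "wx": 0, "wy": 0, "wz": 0, "gripper": 3}]}}

```text
time_s: 45.2
position: [0.4478, 0.0232, 0.2903]
tool_rot: [[0.994, -0.114, -0.001], [-0.114, -0.994, 0.0], [-0.001, -0.0, -1.0]]
ft_force: [-0.1, -0.5, -1.1]
grip_width: 0.0394
```

```bash
python3 plan.py 613.6 -49.3 -6.75 292
```

```text
t 45.20 at [447.8  23.2 290.3] a -6.52 F [-0.1 -0.5 -1.1] w 0.0394 tilt [-0.0009  0.0001]
 wz 0.004  x 17.32 y 5.25 z -0.17
```

{"method": "step_arm", "body": {"increments": [{"x": 2, "y": 0.6, "z": 0, "wx": 0, "wy": 0, "wz": 0.004, "gripper": 3}, {"x": 3.5, "y": 1.1, "z": 0, "wx": 0, "wy": 0, "wz": 0, "gripper": 3}, {"x": 4, "y": 1.2, "z": 0, "wx": 0, "wy": 0, "wz": 0, "gripper": 3}, {"x": 4, "y": 1.2, "z": 0, "wx": 0, "wy": 0, "wz": 0, "gripper": 3}, {"x": 2.5, "y": 0.75, "z": 0, "wx": 0, "wy": 0, "wz": 0, "gripper": 3}, {"x": 1.3, "y": 0.4, "z": 0, "wx": 0, "wy": 0, "wz": 0, "gripper": 3}, {"x": 0, "y": 0, "z": 0.8, "wx": 0, "wy": 0, "wz": 0, "gripper": 3}, {"x": 0, "y": 0, "z": 1.2, "wx": 0, "wy": 0, "wz": 0, "gripper": 3}, {"x": 0, "y": 0, "z": 1, "wx": 0, "wy": 0, "wz": 0, "gripper": 3}, {"x": 0, "y": 0, "z": 0.4, "wx": 0, "wy": 0, "wz": 0, "gripper": 3}, {"x": 0, "y": 0, "z": 0, "wx": 0, "wy": 0, "wz": 0, "gripper": 3}, {"x": 0, "y": 0, "z": 0, "wx": 0, "wy": 0, "wz": 0, "gripper": 3}, {"x": 0, "y": 0, "z": 0, "wx": 0, "wy": 0, "wz": 0, "gripper": 3}]}}

```text
time_s: 46.5
position: [0.6135, -0.0497, 0.2572]
tool_rot: [[0.993, -0.121, 0.001], [-0.121, -0.993, -0.0], [0.001, 0.0, -1.0]]
ft_force: [0.0, -0.7, -1.4]
grip_width: 0.0394
```

```bash
python3 plan.py 613.6 -49.3 -6.75 215.5
python3 - <<'E'
from h import *
c=cam('wrist'); cv2.imwrite('pics/w15.png',c[0])
h=cv2.cvtColor(c[0],cv2.COLOR_BGR2HSV); 
for v in range(150,260,6): print(v,c[0][v,324],h[v,324], ray(c,(324,v),.075)[0][:2].round(4))
E
```

```text
t 46.50 at [613.5 -49.7 257.2] a -6.92 F [ 0.  -0.7 -1.4] w 0.0394 tilt [ 0.001  -0.0003]
 wz -0.003  x 0.01 y -0.04 z 4.17
150 [255 255 255] [  0   0 255] [0.6207 0.0075]
156 [255 255 255] [  0   0 255] [0.6203 0.0043]
162 [185 190 190] [ 30   7 190] [0.6199 0.001 ]
168 [103 151 165] [ 23  96 165] [ 0.6195 -0.0022]
174 [121 209 227] [ 25 119 227] [ 0.6191 -0.0056]
180 [118 208 226] [ 25 122 226] [ 0.6187 -0.0089]
186 [115 207 225] [ 25 125 225] [ 0.6182 -0.0124]
192 [111 206 225] [ 25 129 225] [ 0.6178 -0.0158]
198 [109 204 223] [ 25 130 223] [ 0.6174 -0.0194]
204 [104 203 222] [ 25 136 222] [ 0.617  -0.0229]
210 [102 199 218] [ 25 136 218] [ 0.6165 -0.0266]
216 [194 197 197] [ 30   4 197] [ 0.6161 -0.0303]
222 [149 152 156] [ 13  11 156] [ 0.6156 -0.034 ]
228 [149 153 156] [ 17  11 156] [ 0.6151 -0.0378]
234 [149 153 155] [ 20  10 155] [ 0.6147 -0.0416]
240 [149 153 155] [ 20  10 155] [ 0.6142 -0.0455]
246 [150 152 155] [ 12   8 155] [ 0.6137 -0.0495]
252 [149 152 154] [ 18   8 154] [ 0.6132 -0.0535]
258 [204 206 208] [ 15   5 208] [ 0.6127 -0.0576]
```

{"method": "step_arm", "body": {"increments": [{"x": 0, "y": -0.02, "z": 0.3, "wx": 0, "wy": 0, "wz": -0.003, "gripper": 3}, {"x": 0, "y": 0, "z": 0.3, "wx": 0, "wy": 0, "wz": 0, "gripper": 3}, {"x": 0, "y": 0, "z": 0.3, "wx": 0, "wy": 0, "wz": 0, "gripper": 3}, {"x": 0, "y": 0, "z": 0.3, "wx": 0, "wy": 0, "wz": 0, "gripper": 3}, {"x": 0, "y": 0, "z": 0.3, "wx": 0, "wy": 0, "wz": 0, "gripper": 3}, {"x": 0, "y": 0, "z": 0, "wx": 0, "wy": 0, "wz": 0, "gripper": 3}]}}

```text
time_s: 47.15
position: [0.6134, -0.0496, 0.241]
tool_rot: [[0.993, -0.118, -0.001], [-0.118, -0.993, 0.0], [-0.001, -0.0, -1.0]]
ft_force: [-0.6, 0.8, -0.4]
grip_width: 0.0397
```

{"method": "step_arm", "body": {"increments": [{"x": 0, "y": 0, "z": 0.4, "wx": 0, "wy": 0, "wz": 0, "gripper": 3}, {"x": 0, "y": 0, "z": 0.4, "wx": 0, "wy": 0, "wz": 0, "gripper": 3}, {"x": 0, "y": 0, "z": 0.4, "wx": 0, "wy": 0, "wz": 0, "gripper": 3}, {"x": 0, "y": 0, "z": 0, "wx": 0, "wy": 0, "wz": 0, "gripper": 3}]}}

```text
time_s: 47.55
position: [0.6133, -0.0496, 0.2288]
tool_rot: [[0.993, -0.118, -0.001], [-0.118, -0.993, 0.0], [-0.001, -0.0, -1.0]]
ft_force: [0.2, 0.5, -1.0]
grip_width: 0.0397
```

{"method": "step_arm", "body": {"increments": [{"x": 0, "y": 0, "z": 0.4, "wx": 0, "wy": 0, "wz": 0, "gripper": 3}, {"x": 0, "y": 0, "z": 0.4, "wx": 0, "wy": 0, "wz": 0, "gripper": 3}, {"x": 0, "y": 0, "z": 0.4, "wx": 0, "wy": 0, "wz": 0, "gripper": 3}, {"x": 0, "y": 0, "z": 0.2, "wx": 0, "wy": 0, "wz": 0, "gripper": 3}, {"x": 0, "y": 0, "z": 0, "wx": 0, "wy": 0, "wz": 0, "gripper": 3}]}}

```text
time_s: 48.05
position: [0.6134, -0.0496, 0.2152]
tool_rot: [[0.993, -0.118, -0.001], [-0.118, -0.993, 0.0], [-0.001, -0.0, -1.0]]
ft_force: [-0.3, -0.2, -0.5]
grip_width: 0.0399
```

All blocks are in. I'll release, then head for cover 3.

{"method": "step_arm", "body": {"increments": [{"x": 0, "y": 0, "z": 0.12, "wx": 0, "wy": 0, "wz": 0, "gripper": 3}, {"x": 0, "y": 0, "z": 0.02, "wx": 0, "wy": 0, "wz": 0, "gripper": 3}, {"x": 0, "y": 0, "z": 0, "wx": 0, "wy": 0, "wz": 0, "gripper": 8.5}, {"x": 0, "y": 0, "z": 0, "wx": 0, "wy": 0, "wz": 0, "gripper": 8.5}, {"x": 0, "y": 0, "z": 0, "wx": 0, "wy": 0, "wz": 0, "gripper": 8.5}, {"x": 0, "y": 0, "z": 0, "wx": 0, "wy": 0, "wz": 0, "gripper": 8.5}, {"x": 0, "y": 0, "z": -2, "wx": 0, "wy": 0, "wz": 0, "gripper": 8.5}, {"x": 0, "y": 0, "z": -3, "wx": 0, "wy": 0, "wz": 0, "gripper": 8.5}, {"x": 0, "y": 0, "z": -3, "wx": 0, "wy": 0, "wz": 0, "gripper": 8.5}, {"x": 0, "y": 0, "z": -2, "wx": 0, "wy": 0, "wz": 0, "gripper": 8.5}, {"x": 0, "y": 0, "z": 0, "wx": 0, "wy": 0, "wz": 0, "gripper": 8.5}, {"x": 0, "y": 0, "z": 0, "wx": 0, "wy": 0, "wz": 0, "gripper": 8.5}]}}

```text
time_s: 49.25
position: [0.6133, -0.0495, 0.3138]
tool_rot: [[0.993, -0.118, -0.0], [-0.118, -0.993, 0.0], [-0.0, -0.0, -1.0]]
ft_force: [0.6, -1.1, -1.2]
grip_width: 0.0848
```

```bash
python3 plan.py 430.3 -377.3 -86.5 260
python3 - <<'E'
from h import *
c=cam('wrist'); cv2.imwrite('pics/w16.png',c[0])
E
```

```text
t 49.25 at [613.3 -49.5 313.8] a -6.76 F [ 0.6 -1.1 -1.2] w 0.0848 tilt [-0.0003  0.0001]
 wz 1.392  x 31.60 y 20.27 z 5.38
```

View pics/w16.png

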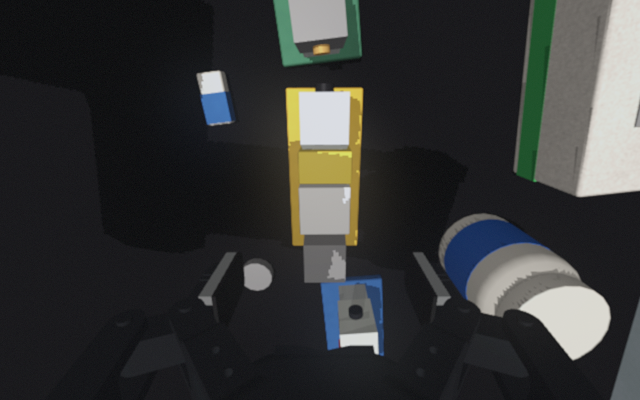

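The yellow stand is snugly filled and its blocks are square. Now to cover 3.

{"method": "step_arm", "body": {"increments": [{"x": 0, "y": 0, "z": 0, "wx": 0, "wy": 0, "wz": 0.139, "gripper": 8.5}, {"x": 0, "y": 0, "z": 0, "wx": 0, "wy": 0, "wz": 0.139, "gripper": 8.5}, {"x": 0, "y": 0, "z": 0, "wx": 0, "wy": 0, "wz": 0.139, "gripper": 8.5}, {"x": 0, "y": 0, "z": 0, "wx": 0, "wy": 0, "wz": 0.139, "gripper": 8.5}, {"x": 0, "y": 0, "z": 0, "wx": 0, "wy": 0, "wz": 0.139, "gripper": 8.5}, {"x": 0, "y": 0, "z": 0, "wx": 0, "wy": 0, "wz": 0.139, "gripper": 8.5}, {"x": 0, "y": 0, "z": 0, "wx": 0, "wy": 0, "wz": 0.139, "gripper": 8.5}, {"x": 0, "y": 0, "z": 0, "wx": 0, "wy": 0, "wz": 0.139, "gripper": 8.5}, {"x": 0, "y": 0, "z": 0, "wx": 0, "wy": 0, "wz": 0.14, "gripper": 8.5}, {"x": 0, "y": 0, "z": 0, "wx": 0, "wy": 0, "wz": 0.14, "gripper": 8.5}, {"x": 2, "y": 1.3, "z": 0, "wx": 0, "wy": 0, "wz": 0, "gripper": 8.5}, {"x": 3.6, "y": 2.3, "z": 0, "wx": 0, "wy": 0, "wz": 0, "gripper": 8.5}, {"x": 4, "y": 2.6, "z": 0, "wx": 0, "wy": 0, "wz": 0, "gripper": 8.5}, {"x": 4, "y": 2.6, "z": 0, "wx": 0, "wy": 0, "wz": 0, "gripper": 8.5}, {"x": 4, "y": 2.6, "z": 0, "wx": 0, "wy": 0, "wz": 0, "gripper": 8.5}, {"x": 4, "y": 2.6, "z": 0, "wx": 0, "wy": 0, "wz": 0, "gripper": 8.5}, {"x": 4, "y": 2.6, "z": 1, "wx": 0, "wy": 0, "wz": 0, "gripper": 8.5}, {"x": 3.6, "y": 2.2, "z": 1.5, "wx": 0, "wy": 0, "wz": 0, "gripper": 8.5}, {"x": 2.4, "y": 1.5, "z": 1.5, "wx": 0, "wy": 0, "wz": 0, "gripper": 8.5}, {"x": 0, "y": 0, "z": 0, "wx": 0, "wy": 0, "wz": 0, "gripper": 8.5}]}}

```text
time_s: 51.3
position: [0.428, -0.3799, 0.2709]
tool_rot: [[0.056, -0.998, -0.004], [-0.998, -0.056, 0.004], [-0.004, 0.003, -1.0]]
ft_force: [0.4, 0.5, 0.4]
grip_width: 0.0856
```

{"method": "step_arm", "body": {"increments": [{"x": 0, "y": 0, "z": 0, "wx": 0, "wy": 0, "wz": 0, "gripper": 8.5}, {"x": 0, "y": 0, "z": 0, "wx": 0, "wy": 0, "wz": 0, "gripper": 8.5}]}}

```text
time_s: 51.5
position: [0.4306, -0.3765, 0.2741]
tool_rot: [[0.062, -0.998, -0.0], [-0.998, -0.062, 0.001], [-0.001, 0.0, -1.0]]
ft_force: [-0.7, 0.1, -0.2]
grip_width: 0.0851
```

```bash
cat >> h.py <<'E'
def cover(c,xy,z=.018,thr=110):
    """light bar nearest xy (mm): grey mask filled, rect on plane z"""
    h=cv2.cvtColor(c[0],cv2.COLOR_BGR2HSV)
    for t in (thr,thr+40):
        m=((h[...,1]<40)&(h[...,2]>t)).astype(np.uint8); m=cv2.morphologyEx(m,cv2.MORPH_OPEN,np.ones((3,3)))
        for cs in cv2.findContours(m,cv2.RETR_EXTERNAL,cv2.CHAIN_APPROX_NONE)[0]:
            if len(cs)<60: continue
            w=(ray(c,cs.reshape(-1,2),z)[:,:2]*1000).astype(np.float32); r=cv2.minAreaRect(w)
            if np.hypot(*(np.array(r[0])-xy))>60: continue
            b=cv2.boxPoints(r); e=max((b[1]-b[0],b[2]-b[1]),key=lambda e:np.hypot(*e))
            print('cover thr',t,np.round(r[0],1),np.round(r[1],1),(np.degrees(np.arctan2(e[1],e[0]))%180).round(1))
E
python3 plan.py 430.3 -377.3 -86.5 174.5
python3 - <<'E'
from h import *
c=cam('wrist'); cv2.imwrite('pics/w17.png',c[0]); cover(c,(430,-377))
E
```

```text
t 51.50 at [ 430.6 -376.5  274.1] a -86.46 F [-0.7  0.1 -0.2] w 0.0851 tilt [-0.0002  0.0005]
 wz 0.001  x 0.08 y 0.03 z 9.96
cover thr 110 [ 382.7 -377.6] [230.7 191.3] 25.8
cover thr 150 [ 427.5 -380.9] [150.  54.] 5.9
```

{"method": "step_arm", "body": {"increments": [{"x": 0.05, "y": 0, "z": 1.5, "wx": 0, "wy": 0, "wz": 0, "gripper": 8.5}, {"x": 0, "y": 0, "z": 2.5, "wx": 0, "wy": 0, "wz": 0, "gripper": 8.5}, {"x": 0, "y": 0, "z": 2.5, "wx": 0, "wy": 0, "wz": 0, "gripper": 8.5}, {"x": 0, "y": 0, "z": 1.8, "wx": 0, "wy": 0, "wz": 0, "gripper": 8.5}, {"x": 0, "y": 0, "z": 1.2, "wx": 0, "wy": 0, "wz": 0, "gripper": 8.5}, {"x": 0, "y": 0, "z": 0.4, "wx": 0, "wy": 0, "wz": 0, "gripper": 8.5}, {"x": 0, "y": 0, "z": 0, "wx": 0, "wy": 0, "wz": 0, "gripper": 8.5}, {"x": 0, "y": 0, "z": 0, "wx": 0, "wy": 0, "wz": 0, "gripper": 3}, {"x": 0, "y": 0, "z": 0, "wx": 0, "wy": 0, "wz": 0, "gripper": 3}, {"x": 0, "y": 0, "z": 0, "wx": 0, "wy": 0, "wz": 0, "gripper": 3}, {"x": 0, "y": 0, "z": 0, "wx": 0, "wy": 0, "wz": 0, "gripper": 3}, {"x": 0, "y": 0, "z": 0, "wx": 0, "wy": 0, "wz": 0, "gripper": 3}, {"x": 0, "y": 0, "z": 0, "wx": 0, "wy": 0, "wz": 0, "gripper": 3}], "newtons": 60}}

```text
time_s: 52.85
position: [0.4302, -0.378, 0.1761]
tool_rot: [[0.061, -0.998, 0.001], [-0.998, -0.061, -0.001], [0.001, -0.001, -1.0]]
ft_force: [0.3, 1.1, 5.5]
grip_width: 0.0386
```

```bash
python3 plan.py 627.9 -243 -1.8 300
```

```text
t 52.85 at [ 430.2 -378.   176.1] a -86.52 F [0.3 1.1 5.5] w 0.0386 tilt [ 0.001  -0.0012]
 wz -1.479  x 19.34 y -14.11 z -12.39
```

{"method": "step_arm", "body": {"increments": [{"x": 0, "y": 0, "z": -2, "wx": 0, "wy": 0, "wz": 0, "gripper": 3}, {"x": 0, "y": 0, "z": -2.5, "wx": 0, "wy": 0, "wz": 0, "gripper": 3}, {"x": 0, "y": 0, "z": -2, "wx": 0, "wy": 0, "wz": -0.148, "gripper": 3}, {"x": 0, "y": 0, "z": -2, "wx": 0, "wy": 0, "wz": -0.148, "gripper": 3}, {"x": 0, "y": 0, "z": -2, "wx": 0, "wy": 0, "wz": -0.148, "gripper": 3}, {"x": 0, "y": 0, "z": -1.9, "wx": 0, "wy": 0, "wz": -0.148, "gripper": 3}, {"x": 0, "y": 0, "z": 0, "wx": 0, "wy": 0, "wz": -0.148, "gripper": 3}, {"x": 0, "y": 0, "z": 0, "wx": 0, "wy": 0, "wz": -0.148, "gripper": 3}, {"x": 0, "y": 0, "z": 0, "wx": 0, "wy": 0, "wz": -0.148, "gripper": 3}, {"x": 0, "y": 0, "z": 0, "wx": 0, "wy": 0, "wz": -0.148, "gripper": 3}, {"x": 0, "y": 0, "z": 0, "wx": 0, "wy": 0, "wz": -0.148, "gripper": 3}, {"x": 0, "y": 0, "z": 0, "wx": 0, "wy": 0, "wz": -0.147, "gripper": 3}, {"x": 2, "y": -1.5, "z": 0, "wx": 0, "wy": 0, "wz": 0, "gripper": 3}, {"x": 3.4, "y": -2.5, "z": 0, "wx": 0, "wy": 0, "wz": 0, "gripper": 3}, {"x": 3.7, "y": -2.7, "z": 0, "wx": 0, "wy": 0, "wz": 0, "gripper": 3}, {"x": 3.7, "y": -2.7, "z": 0, "wx": 0, "wy": 0, "wz": 0, "gripper": 3}, {"x": 3.5, "y": -2.5, "z": 0, "wx": 0, "wy": 0, "wz": 0, "gripper": 3}, {"x": 2, "y": -1.5, "z": 0, "wx": 0, "wy": 0, "wz": 0, "gripper": 3}, {"x": 1, "y": -0.7, "z": 0, "wx": 0, "wy": 0, "wz": 0, "gripper": 3}, {"x": 0, "y": 0, "z": 0, "wx": 0, "wy": 0, "wz": 0, "gripper": 3}]}}

```text
time_s: 54.85
position: [0.6279, -0.2422, 0.2988]
tool_rot: [[1.0, -0.029, -0.0], [-0.029, -1.0, 0.0], [-0.001, -0.0, -1.0]]
ft_force: [-1.3, -0.4, -1.3]
grip_width: 0.0385
```

{"method": "step_arm", "body": {"increments": [{"x": 0, "y": 0, "z": 0, "wx": 0, "wy": 0, "wz": 0, "gripper": 3}, {"x": 0, "y": 0, "z": 0, "wx": 0, "wy": 0, "wz": 0, "gripper": 3}]}}

```text
time_s: 55.05
position: [0.6264, -0.2441, 0.2993]
tool_rot: [[0.999, -0.033, -0.0], [-0.033, -0.999, -0.0], [-0.0, 0.0, -1.0]]
ft_force: [-0.0, 0.4, -1.8]
grip_width: 0.0385
```

```bash
python3 plan.py 627.9 -243 -1.8 259
python3 - <<'E'
from h import *
c=cam('wrist'); cv2.imwrite('pics/w18.png',c[0])
E
```

```text
t 55.05 at [ 626.4 -244.1  299.3] a -1.87 F [-0.   0.4 -1.8] w 0.0385 tilt [-0.0004 -0.0001]
 wz -0.001  x 0.15 y -0.11 z 4.03
```

View pics/w18.png

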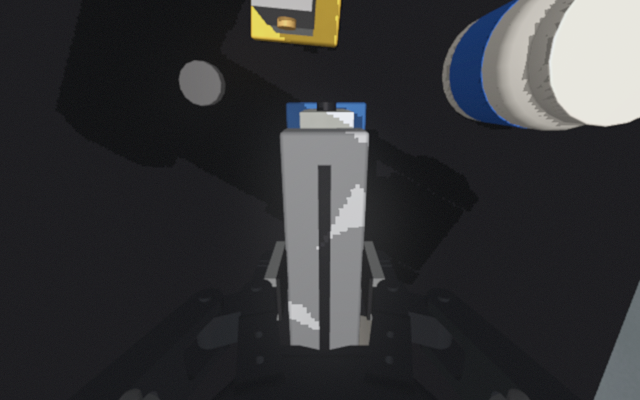

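The bar is square over the blue stand. I'll lower it gently.

{"method": "step_arm", "body": {"increments": [{"x": 0.13, "y": -0.1, "z": 1, "wx": 0, "wy": 0, "wz": 0, "gripper": 3}, {"x": 0, "y": 0, "z": 1.2, "wx": 0, "wy": 0, "wz": 0, "gripper": 3}, {"x": 0, "y": 0, "z": 1, "wx": 0, "wy": 0, "wz": 0, "gripper": 3}, {"x": 0, "y": 0, "z": 0.5, "wx": 0, "wy": 0, "wz": 0, "gripper": 3}, {"x": 0, "y": 0, "z": 0.3, "wx": 0, "wy": 0, "wz": 0, "gripper": 3}, {"x": 0, "y": 0, "z": 0, "wx": 0, "wy": 0, "wz": 0, "gripper": 3}, {"x": 0, "y": 0, "z": 0, "wx": 0, "wy": 0, "wz": 0, "gripper": 3}]}}

```text
time_s: 55.8
position: [0.6288, -0.242, 0.2595]
tool_rot: [[1.0, -0.031, 0.001], [-0.031, -1.0, -0.0], [0.001, 0.0, -1.0]]
ft_force: [0.1, -0.3, 0.5]
grip_width: 0.0386
```

{"method": "step_arm", "body": {"increments": [{"x": 0, "y": 0, "z": 0.1, "wx": 0, "wy": 0, "wz": 0, "gripper": 3}, {"x": 0, "y": 0, "z": 0.05, "wx": 0, "wy": 0, "wz": 0, "gripper": 3}, {"x": 0, "y": 0, "z": 0, "wx": 0, "wy": 0, "wz": 0, "gripper": 3}]}}

```text
time_s: 56.1
position: [0.6287, -0.2419, 0.2577]
tool_rot: [[1.0, -0.031, 0.0], [-0.031, -1.0, -0.0], [0.0, 0.0, -1.0]]
ft_force: [-0.1, 0.3, -1.7]
grip_width: 0.0386
```

{"method": "step_arm", "body": {"increments": [{"x": 0, "y": 0, "z": 0.06, "wx": 0, "wy": 0, "wz": 0, "gripper": 3}, {"x": 0, "y": 0, "z": 0, "wx": 0, "wy": 0, "wz": 0, "gripper": 3}, {"x": 0, "y": 0, "z": 0, "wx": 0, "wy": 0, "wz": 0, "gripper": 3}]}}

```text
time_s: 56.4
position: [0.6287, -0.2419, 0.2571]
tool_rot: [[1.0, -0.031, 0.0], [-0.031, -1.0, -0.0], [0.0, 0.0, -1.0]]
ft_force: [-0.3, 0.6, -0.9]
grip_width: 0.0387
```

{"method": "step_arm", "body": {"increments": [{"x": 0, "y": 0, "z": 0, "wx": 0, "wy": 0, "wz": 0, "gripper": 8.5}, {"x": 0, "y": 0, "z": 0, "wx": 0, "wy": 0, "wz": 0, "gripper": 8.5}, {"x": 0, "y": 0, "z": 0, "wx": 0, "wy": 0, "wz": 0, "gripper": 8.5}, {"x": 0, "y": 0, "z": 0, "wx": 0, "wy": 0, "wz": 0, "gripper": 8.5}, {"x": 0, "y": 0, "z": -2, "wx": 0, "wy": 0, "wz": 0, "gripper": 8.5}, {"x": 0, "y": 0, "z": -3, "wx": 0, "wy": 0, "wz": 0, "gripper": 8.5}, {"x": 0, "y": 0, "z": -2, "wx": 0, "wy": 0, "wz": 0, "gripper": 8.5}, {"x": 0, "y": 0, "z": 0, "wx": 0, "wy": 0, "wz": 0, "gripper": 8.5}, {"x": 0, "y": 0, "z": 0, "wx": 0, "wy": 0, "wz": 0, "gripper": 8.5}]}}

```text
time_s: 57.3
position: [0.6286, -0.2418, 0.3266]
tool_rot: [[1.0, -0.031, -0.0], [-0.031, -1.0, 0.0], [-0.0, -0.0, -1.0]]
ft_force: [-0.4, -0.3, -0.9]
grip_width: 0.0852
```

```bash
python3 plan.py 477.5 296.4 91.1 270
python3 - <<'E'
from h import *
c=cam('wrist'); cv2.imwrite('pics/w19.png',c[0]); cover(c,(628,-243),z=.099,thr=120)
E
```

```text
t 57.30 at [ 628.6 -241.8  326.6] a -1.77 F [-0.4 -0.3 -0.9] w 0.0852 tilt [-0.0003  0.0001]
 wz -1.621  x 54.10 y -14.07 z 5.66
cover thr 120 [ 628.9 -241.2] [138.8  38.8] 87.7
cover thr 160 [ 619.3 -301.4] [15.5 23.1] 178.2
cover thr 160 [ 643.5 -229. ] [25.2  7.7] 60.3
```

Cover 3 is centred within about 2 mm. Next is cover 2.

{"method": "step_arm", "body": {"increments": [{"x": 0, "y": 0, "z": 0, "wx": 0, "wy": 0, "wz": -0.147, "gripper": 8.5}, {"x": 0, "y": 0, "z": 0, "wx": 0, "wy": 0, "wz": -0.147, "gripper": 8.5}, {"x": 0, "y": 0, "z": 0, "wx": 0, "wy": 0, "wz": -0.147, "gripper": 8.5}, {"x": 0, "y": 0, "z": 0, "wx": 0, "wy": 0, "wz": -0.147, "gripper": 8.5}, {"x": 0, "y": 0, "z": 0, "wx": 0, "wy": 0, "wz": -0.147, "gripper": 8.5}, {"x": 0, "y": 0, "z": 0, "wx": 0, "wy": 0, "wz": -0.147, "gripper": 8.5}, {"x": 0, "y": 0, "z": 0, "wx": 0, "wy": 0, "wz": -0.147, "gripper": 8.5}, {"x": 0, "y": 0, "z": 0, "wx": 0, "wy": 0, "wz": -0.148, "gripper": 8.5}, {"x": 0, "y": 0, "z": 0, "wx": 0, "wy": 0, "wz": -0.148, "gripper": 8.5}, {"x": 0, "y": 0, "z": 0, "wx": 0, "wy": 0, "wz": -0.148, "gripper": 8.5}, {"x": 0, "y": 0, "z": 0, "wx": 0, "wy": 0, "wz": -0.148, "gripper": 8.5}]}}

```text
time_s: 58.45
position: [0.6286, -0.2419, 0.3253]
tool_rot: [[-0.025, 1.0, -0.002], [1.0, 0.025, 0.002], [0.002, -0.002, -1.0]]
ft_force: [-0.2, 0.4, 0.4]
grip_width: 0.0849
```

{"method": "step_arm", "body": {"increments": [{"x": 2.1, "y": -0.5, "z": 0, "wx": 0, "wy": 0, "wz": 0, "gripper": 8.5}, {"x": 3.5, "y": -0.9, "z": 0, "wx": 0, "wy": 0, "wz": 0, "gripper": 8.5}, {"x": 4.2, "y": -1.1, "z": 0, "wx": 0, "wy": 0, "wz": 0, "gripper": 8.5}, {"x": 4.2, "y": -1.1, "z": 0, "wx": 0, "wy": 0, "wz": 0, "gripper": 8.5}, {"x": 4.2, "y": -1.1, "z": 0, "wx": 0, "wy": 0, "wz": 0, "gripper": 8.5}, {"x": 4.2, "y": -1.1, "z": 0, "wx": 0, "wy": 0, "wz": 0, "gripper": 8.5}, {"x": 4.2, "y": -1.1, "z": 0, "wx": 0, "wy": 0, "wz": 0, "gripper": 8.5}, {"x": 4.2, "y": -1.1, "z": 0, "wx": 0, "wy": 0, "wz": 0, "gripper": 8.5}, {"x": 4.2, "y": -1.1, "z": 0, "wx": 0, "wy": 0, "wz": 0, "gripper": 8.5}, {"x": 4.2, "y": -1.1, "z": 0, "wx": 0, "wy": 0, "wz": 0, "gripper": 8.5}, {"x": 4.2, "y": -1.1, "z": 1, "wx": 0, "wy": 0, "wz": 0, "gripper": 8.5}, {"x": 4.2, "y": -1.1, "z": 1.5, "wx": 0, "wy": 0, "wz": 0, "gripper": 8.5}, {"x": 3.5, "y": -0.9, "z": 1.5, "wx": 0, "wy": 0, "wz": 0, "gripper": 8.5}, {"x": 2, "y": -0.6, "z": 1, "wx": 0, "wy": 0, "wz": 0, "gripper": 8.5}, {"x": 1, "y": -0.27, "z": 0.6, "wx": 0, "wy": 0, "wz": 0, "gripper": 8.5}, {"x": 0, "y": 0, "z": 0, "wx": 0, "wy": 0, "wz": 0, "gripper": 8.5}, {"x": 0, "y": 0, "z": 0, "wx": 0, "wy": 0, "wz": 0, "gripper": 8.5}, {"x": 0, "y": 0, "z": 0, "wx": 0, "wy": 0, "wz": 0, "gripper": 8.5}]}}

```text
time_s: 60.25
position: [0.4772, 0.2953, 0.2715]
tool_rot: [[-0.018, 1.0, 0.001], [1.0, 0.018, 0.0], [0.0, 0.001, -1.0]]
ft_force: [0.2, -0.0, 0.6]
grip_width: 0.0849
```

```bash
python3 plan.py 477.5 296.4 91.1 176
python3 - <<'E'
from h import *
c=cam('wrist'); cv2.imwrite('pics/w20.png',c[0])
for xy in((477,296),(464,414)):
    cover(c,xy,thr=150); 
    p=proj(c,[(xy[0]/1000,(xy[1]+12)/1000,.018)])[0]; print(p)
    if 0<p[0]<630 and 0<p[1]<390:
        for t in (22,40): print(top_rect(c,p,.018,half=140,tol=t)[:3])
E
```

```text
t 60.25 at [477.2 295.3 271.5] a 91.02 F [ 0.2 -0.   0.6] w 0.0849 tilt [0.0008 0.0001]
 wz -0.001  x 0.11 y 0.03 z 9.55
cover thr 150 [476.6 297.1] [137.9  39.5] 1.7
cover thr 190 [450.6 296. ] [84.1 38.3] 1.1
[339.45458716 204.04329171]
(array([450.1, 296. ]), [38.0, 83.2], np.float32(1.1))
(array([450.6, 296. ]), [38.4, 84.1], np.float32(1.1))
cover thr 150 [463.9 416.7] [ 39.6 138.9] 176.1
cover thr 190 [463.8 416.9] [ 38.3 137.8] 176.0
[483.5759247  191.54407784]
(array([463.7, 416.9]), [37.8, 137.3], np.float32(176.1))
(array([463.8, 416.8]), [38.6, 138.2], np.float32(176.1))
```

{"method": "step_arm", "body": {"increments": [{"x": 0.12, "y": 0, "z": 1.5, "wx": 0, "wy": 0, "wz": 0, "gripper": 8.5}, {"x": 0, "y": 0, "z": 2.5, "wx": 0, "wy": 0, "wz": 0, "gripper": 8.5}, {"x": 0, "y": 0, "z": 2.5, "wx": 0, "wy": 0, "wz": 0, "gripper": 8.5}, {"x": 0, "y": 0, "z": 1.6, "wx": 0, "wy": 0, "wz": 0, "gripper": 8.5}, {"x": 0, "y": 0, "z": 1, "wx": 0, "wy": 0, "wz": 0, "gripper": 8.5}, {"x": 0, "y": 0, "z": 0.4, "wx": 0, "wy": 0, "wz": 0, "gripper": 8.5}, {"x": 0, "y": 0, "z": 0, "wx": 0, "wy": 0, "wz": 0, "gripper": 8.5}, {"x": 0, "y": 0, "z": 0, "wx": 0, "wy": 0, "wz": 0, "gripper": 3}, {"x": 0, "y": 0, "z": 0, "wx": 0, "wy": 0, "wz": 0, "gripper": 3}, {"x": 0, "y": 0, "z": 0, "wx": 0, "wy": 0, "wz": 0, "gripper": 3}, {"x": 0, "y": 0, "z": 0, "wx": 0, "wy": 0, "wz": 0, "gripper": 3}, {"x": 0, "y": 0, "z": 0, "wx": 0, "wy": 0, "wz": 0, "gripper": 3}, {"x": 0, "y": 0, "z": 0, "wx": 0, "wy": 0, "wz": 0, "gripper": 3}]}}

```text
time_s: 61.6
position: [0.4767, 0.2976, 0.1769]
tool_rot: [[-0.019, 1.0, 0.001], [1.0, 0.019, 0.001], [0.0, 0.001, -1.0]]
ft_force: [-0.9, -0.7, 5.7]
grip_width: 0.0381
```

```bash
python3 plan.py 625.9 144.6 -0.5 300
```

```text
t 61.60 at [476.7 297.6 176.9] a 91.11 F [-0.9 -0.7  5.7] w 0.0381 tilt [0.0014 0.0005]
 wz 1.599  x 15.05 y 15.17 z -12.31
```

{"method": "step_arm", "body": {"increments": [{"x": 0, "y": 0, "z": -2, "wx": 0, "wy": 0, "wz": 0, "gripper": 3}, {"x": 0, "y": 0, "z": -2.5, "wx": 0, "wy": 0, "wz": 0.1, "gripper": 3}, {"x": 0, "y": 0, "z": -2.5, "wx": 0, "wy": 0, "wz": 0.15, "gripper": 3}, {"x": 0, "y": 0, "z": -2.5, "wx": 0, "wy": 0, "wz": 0.15, "gripper": 3}, {"x": 0, "y": 0, "z": -2.8, "wx": 0, "wy": 0, "wz": 0.15, "gripper": 3}, {"x": 0, "y": 0, "z": 0, "wx": 0, "wy": 0, "wz": 0.15, "gripper": 3}, {"x": 0, "y": 0, "z": 0, "wx": 0, "wy": 0, "wz": 0.15, "gripper": 3}, {"x": 0, "y": 0, "z": 0, "wx": 0, "wy": 0, "wz": 0.15, "gripper": 3}, {"x": 0, "y": 0, "z": 0, "wx": 0, "wy": 0, "wz": 0.15, "gripper": 3}, {"x": 0, "y": 0, "z": 0, "wx": 0, "wy": 0, "wz": 0.15, "gripper": 3}, {"x": 0, "y": 0, "z": 0, "wx": 0, "wy": 0, "wz": 0.15, "gripper": 3}, {"x": 0, "y": 0, "z": 0, "wx": 0, "wy": 0, "wz": 0.15, "gripper": 3}, {"x": 2, "y": 2, "z": 0, "wx": 0, "wy": 0, "wz": 0, "gripper": 3}, {"x": 3.2, "y": 3.2, "z": 0, "wx": 0, "wy": 0, "wz": 0, "gripper": 3}, {"x": 3.4, "y": 3.4, "z": 0, "wx": 0, "wy": 0, "wz": 0, "gripper": 3}, {"x": 3.2, "y": 3.2, "z": 0, "wx": 0, "wy": 0, "wz": 0, "gripper": 3}, {"x": 2.2, "y": 2.2, "z": 0, "wx": 0, "wy": 0, "wz": 0, "gripper": 3}, {"x": 1, "y": 1.1, "z": 0, "wx": 0, "wy": 0, "wz": 0, "gripper": 3}, {"x": 0, "y": 0, "z": 0, "wx": 0, "wy": 0, "wz": 0, "gripper": 3}, {"x": 0, "y": 0, "z": 0, "wx": 0, "wy": 0, "wz": 0, "gripper": 3}]}}

```text
time_s: 63.6
position: [0.6243, 0.1458, 0.2989]
tool_rot: [[1.0, -0.009, -0.001], [-0.009, -1.0, 0.0], [-0.001, -0.0, -1.0]]
ft_force: [0.0, 1.4, -0.5]
grip_width: 0.0389
```

{"method": "step_arm", "body": {"increments": [{"x": 0, "y": 0, "z": 0, "wx": 0, "wy": 0, "wz": 0, "gripper": 3}, {"x": 0, "y": 0, "z": 0, "wx": 0, "wy": 0, "wz": 0, "gripper": 3}]}}

```text
time_s: 63.8
position: [0.6243, 0.1462, 0.2993]
tool_rot: [[1.0, -0.008, -0.0], [-0.008, -1.0, 0.0], [-0.0, -0.0, -1.0]]
ft_force: [0.4, 0.4, -0.8]
grip_width: 0.0386
```

```bash
python3 plan.py 625.9 144.6 -0.5 260
python3 - <<'E'
from h import *
c=cam('wrist'); cv2.imwrite('pics/w21.png',c[0]); cover(c,(625,144),z=.141,thr=100)
E
```

```text
t 63.80 at [624.3 146.2 299.3] a -0.48 F [ 0.4  0.4 -0.8] w 0.0386 tilt [-0.0001  0.0001]
 wz 0.000  x 0.16 y 0.15 z 3.93
cover thr 100 [575.6 145.9] [12.  11.5] 89.5
cover thr 100 [624.5 158.4] [131.8  39.2] 89.5
cover thr 140 [616.7 108.9] [ 9.1 31.8] 95.9
cover thr 140 [575.3 144.5] [ 7.9 10. ] 179.5
cover thr 140 [624.7 188.1] [53.7 38.7] 89.5
```

{"method": "step_arm", "body": {"increments": [{"x": 0.14, "y": 0.13, "z": 1, "wx": 0, "wy": 0, "wz": 0, "gripper": 3}, {"x": 0, "y": 0, "z": 1.2, "wx": 0, "wy": 0, "wz": 0, "gripper": 3}, {"x": 0, "y": 0, "z": 1, "wx": 0, "wy": 0, "wz": 0, "gripper": 3}, {"x": 0, "y": 0, "z": 0.5, "wx": 0, "wy": 0, "wz": 0, "gripper": 3}, {"x": 0, "y": 0, "z": 0.3, "wx": 0, "wy": 0, "wz": 0, "gripper": 3}, {"x": 0, "y": 0, "z": 0, "wx": 0, "wy": 0, "wz": 0, "gripper": 3}, {"x": 0, "y": 0, "z": 0, "wx": 0, "wy": 0, "wz": 0, "gripper": 3}]}}

```text
time_s: 64.55
position: [0.6265, 0.1436, 0.2594]
tool_rot: [[1.0, -0.01, 0.001], [-0.01, -1.0, 0.0], [0.001, -0.0, -1.0]]
ft_force: [-0.1, -0.2, -0.5]
grip_width: 0.0384
```

{"method": "step_arm", "body": {"increments": [{"x": 0, "y": 0, "z": 0.08, "wx": 0, "wy": 0, "wz": 0, "gripper": 3}, {"x": 0, "y": 0, "z": 0.04, "wx": 0, "wy": 0, "wz": 0, "gripper": 3}, {"x": 0, "y": 0, "z": 0, "wx": 0, "wy": 0, "wz": 0, "gripper": 3}]}}

```text
time_s: 64.85
position: [0.6265, 0.1436, 0.258]
tool_rot: [[1.0, -0.01, 0.0], [-0.01, -1.0, -0.0], [0.0, 0.0, -1.0]]
ft_force: [-0.9, 0.8, -1.6]
grip_width: 0.0387
```

Now I'll seat it, release and rise.

{"method": "step_arm", "body": {"increments": [{"x": 0, "y": 0, "z": 0.06, "wx": 0, "wy": 0, "wz": 0, "gripper": 3}, {"x": 0, "y": 0, "z": 0, "wx": 0, "wy": 0, "wz": 0, "gripper": 3}, {"x": 0, "y": 0, "z": 0, "wx": 0, "wy": 0, "wz": 0, "gripper": 8.5}, {"x": 0, "y": 0, "z": 0, "wx": 0, "wy": 0, "wz": 0, "gripper": 8.5}, {"x": 0, "y": 0, "z": 0, "wx": 0, "wy": 0, "wz": 0, "gripper": 8.5}, {"x": 0, "y": 0, "z": 0, "wx": 0, "wy": 0, "wz": 0, "gripper": 8.5}, {"x": 0, "y": 0, "z": -2, "wx": 0, "wy": 0, "wz": 0, "gripper": 8.5}, {"x": 0, "y": 0, "z": -3, "wx": 0, "wy": 0, "wz": 0, "gripper": 8.5}, {"x": 0, "y": 0, "z": -2, "wx": 0, "wy": 0, "wz": 0, "gripper": 8.5}, {"x": 0, "y": 0, "z": 0, "wx": 0, "wy": 0, "wz": 0, "gripper": 8.5}, {"x": 0, "y": 0, "z": 0, "wx": 0, "wy": 0, "wz": 0, "gripper": 8.5}]}}

```text
time_s: 65.95
position: [0.6263, 0.1436, 0.3268]
tool_rot: [[1.0, -0.01, -0.0], [-0.01, -1.0, -0.0], [-0.0, 0.0, -1.0]]
ft_force: [0.6, 0.7, -0.6]
grip_width: 0.085
```

```bash
python3 plan.py 463.8 416.8 86.1 270
python3 - <<'E'
from h import *
c=cam('wrist'); cv2.imwrite('pics/w22.png',c[0]); cover(c,(625,144),z=.099,thr=120)
E
```

```text
t 65.95 at [626.3 143.6 326.8] a -0.57 F [ 0.6  0.7 -0.6] w 0.0850 tilt [-0.0004 -0.    ]
 wz -1.513  x 26.15 y -18.07 z 5.68
cover thr 120 [626.5 143.1] [138.3  39.5] 89.5
cover thr 160 [634.8  92.8] [35.8 19.8] 89.4
cover thr 160 [626.9 189.9] [43.4 38.3] 89.6
```

{"method": "step_arm", "body": {"increments": [{"x": 0, "y": 0, "z": 0, "wx": 0, "wy": 0, "wz": -0.137, "gripper": 8.5}, {"x": 0, "y": 0, "z": 0, "wx": 0, "wy": 0, "wz": -0.137, "gripper": 8.5}, {"x": 0, "y": 0, "z": 0, "wx": 0, "wy": 0, "wz": -0.137, "gripper": 8.5}, {"x": 0, "y": 0, "z": 0, "wx": 0, "wy": 0, "wz": -0.137, "gripper": 8.5}, {"x": 0, "y": 0, "z": 0, "wx": 0, "wy": 0, "wz": -0.137, "gripper": 8.5}, {"x": 0, "y": 0, "z": 0, "wx": 0, "wy": 0, "wz": -0.138, "gripper": 8.5}, {"x": 0, "y": 0, "z": 0, "wx": 0, "wy": 0, "wz": -0.138, "gripper": 8.5}, {"x": 0, "y": 0, "z": 0, "wx": 0, "wy": 0, "wz": -0.138, "gripper": 8.5}, {"x": 0, "y": 0, "z": 0, "wx": 0, "wy": 0, "wz": -0.138, "gripper": 8.5}, {"x": 0, "y": 0, "z": 0, "wx": 0, "wy": 0, "wz": -0.138, "gripper": 8.5}, {"x": 0, "y": 0, "z": 0, "wx": 0, "wy": 0, "wz": -0.138, "gripper": 8.5}]}}

```text
time_s: 67.1
position: [0.6264, 0.1436, 0.3256]
tool_rot: [[0.062, 0.998, -0.003], [0.998, -0.062, -0.0], [-0.0, -0.003, -1.0]]
ft_force: [-0.7, 0.9, 1.0]
grip_width: 0.0852
```

{"method": "step_arm", "body": {"increments": [{"x": 2, "y": -1.4, "z": 0, "wx": 0, "wy": 0, "wz": 0, "gripper": 8.5}, {"x": 3, "y": -2.1, "z": 0, "wx": 0, "wy": 0, "wz": 0, "gripper": 8.5}, {"x": 3.5, "y": -2.4, "z": 0, "wx": 0, "wy": 0, "wz": 0, "gripper": 8.5}, {"x": 3.5, "y": -2.4, "z": 0, "wx": 0, "wy": 0, "wz": 0, "gripper": 8.5}, {"x": 3.5, "y": -2.4, "z": 0.5, "wx": 0, "wy": 0, "wz": 0, "gripper": 8.5}, {"x": 3.5, "y": -2.4, "z": 1, "wx": 0, "wy": 0, "wz": 0, "gripper": 8.5}, {"x": 3.3, "y": -2.3, "z": 1.5, "wx": 0, "wy": 0, "wz": 0, "gripper": 8.5}, {"x": 2.5, "y": -1.8, "z": 1.5, "wx": 0, "wy": 0, "wz": 0, "gripper": 8.5}, {"x": 1.3, "y": -0.9, "z": 1.1, "wx": 0, "wy": 0, "wz": 0, "gripper": 8.5}, {"x": 0, "y": 0, "z": 0, "wx": 0, "wy": 0, "wz": 0, "gripper": 8.5}, {"x": 0, "y": 0, "z": 0, "wx": 0, "wy": 0, "wz": 0, "gripper": 8.5}, {"x": 0, "y": 0, "z": 0, "wx": 0, "wy": 0, "wz": 0, "gripper": 8.5}]}}

```text
time_s: 68.3
position: [0.4646, 0.4152, 0.2718]
tool_rot: [[0.069, 0.998, 0.001], [0.998, -0.069, 0.0], [0.0, 0.001, -1.0]]
ft_force: [0.3, -0.1, -0.3]
grip_width: 0.0851
```

```bash
python3 plan.py 463.8 416.8 86.1 176
python3 - <<'E'
from h import *
c=cam('wrist'); cover(c,(464,417),thr=140)
E
```

```text
t 68.30 at [464.6 415.2 271.8] a 86.02 F [ 0.3 -0.1 -0.3] w 0.0851 tilt [0.001  0.0003]
 wz -0.001  x 0.15 y -0.10 z 9.58
cover thr 140 [463.3 417.7] [ 40.8 140.1] 176.4
cover thr 180 [463.1 417.5] [ 40.  138.1] 176.0
```

{"method": "step_arm", "body": {"increments": [{"x": 0.18, "y": -0.1, "z": 1.5, "wx": 0, "wy": 0, "wz": 0, "gripper": 8.5}, {"x": 0, "y": 0, "z": 2.5, "wx": 0, "wy": 0, "wz": 0, "gripper": 8.5}, {"x": 0, "y": 0, "z": 2.5, "wx": 0, "wy": 0, "wz": 0, "gripper": 8.5}, {"x": 0, "y": 0, "z": 1.6, "wx": 0, "wy": 0, "wz": 0, "gripper": 8.5}, {"x": 0, "y": 0, "z": 1, "wx": 0, "wy": 0, "wz": 0, "gripper": 8.5}, {"x": 0, "y": 0, "z": 0.4, "wx": 0, "wy": 0, "wz": 0, "gripper": 8.5}, {"x": 0, "y": 0, "z": 0, "wx": 0, "wy": 0, "wz": 0, "gripper": 8.5}, {"x": 0, "y": 0, "z": 0, "wx": 0, "wy": 0, "wz": 0, "gripper": 3}, {"x": 0, "y": 0, "z": 0, "wx": 0, "wy": 0, "wz": 0, "gripper": 3}, {"x": 0, "y": 0, "z": 0, "wx": 0, "wy": 0, "wz": 0, "gripper": 3}, {"x": 0, "y": 0, "z": 0, "wx": 0, "wy": 0, "wz": 0, "gripper": 3}, {"x": 0, "y": 0, "z": 0, "wx": 0, "wy": 0, "wz": 0, "gripper": 3}, {"x": 0, "y": 0, "z": 0, "wx": 0, "wy": 0, "wz": 0, "gripper": 3}]}}

```text
time_s: 69.65
position: [0.4628, 0.4184, 0.1772]
tool_rot: [[0.068, 0.998, 0.001], [0.998, -0.068, 0.001], [0.001, 0.001, -1.0]]
ft_force: [-0.6, -0.7, 5.3]
grip_width: 0.0385
```

```bash
python3 plan.py 615.2 -36.9 -6.75 315
```

```text
t 69.65 at [462.8 418.4 177.2] a 86.13 F [-0.6 -0.7  5.3] w 0.0385 tilt [0.0014 0.0009]
 wz 1.621  x 20.49 y 43.42 z -13.78
```

{"method": "step_arm", "body": {"increments": [{"x": 0, "y": 0, "z": -2, "wx": 0, "wy": 0, "wz": 0, "gripper": 3}, {"x": 0, "y": 0, "z": -3, "wx": 0, "wy": 0, "wz": 0.121, "gripper": 3}, {"x": 0, "y": 0, "z": -3, "wx": 0, "wy": 0, "wz": 0.15, "gripper": 3}, {"x": 0, "y": 0, "z": -3, "wx": 0, "wy": 0, "wz": 0.15, "gripper": 3}, {"x": 0, "y": 0, "z": -2.8, "wx": 0, "wy": 0, "wz": 0.15, "gripper": 3}, {"x": 0, "y": 0, "z": 0, "wx": 0, "wy": 0, "wz": 0.15, "gripper": 3}, {"x": 0, "y": 0, "z": 0, "wx": 0, "wy": 0, "wz": 0.15, "gripper": 3}, {"x": 0, "y": 0, "z": 0, "wx": 0, "wy": 0, "wz": 0.15, "gripper": 3}, {"x": 0, "y": 0, "z": 0, "wx": 0, "wy": 0, "wz": 0.15, "gripper": 3}, {"x": 0, "y": 0, "z": 0, "wx": 0, "wy": 0, "wz": 0.15, "gripper": 3}, {"x": 0, "y": 0, "z": 0, "wx": 0, "wy": 0, "wz": 0.15, "gripper": 3}, {"x": 0, "y": 0, "z": 0, "wx": 0, "wy": 0, "wz": 0.15, "gripper": 3}, {"x": 0, "y": 0, "z": 0, "wx": 0, "wy": 0, "wz": 0, "gripper": 3}]}}

```text
time_s: 70.95
position: [0.4626, 0.4181, 0.314]
tool_rot: [[0.993, -0.119, -0.001], [-0.119, -0.993, -0.0], [-0.001, 0.0, -1.0]]
ft_force: [-0.0, 1.1, -1.2]
grip_width: 0.0384
```

{"method": "step_arm", "body": {"increments": [{"x": 1, "y": 2, "z": 0, "wx": 0, "wy": 0, "wz": 0, "gripper": 3}, {"x": 1.6, "y": 3.4, "z": 0, "wx": 0, "wy": 0, "wz": 0, "gripper": 3}, {"x": 1.8, "y": 3.8, "z": 0, "wx": 0, "wy": 0, "wz": 0, "gripper": 3}, {"x": 1.8, "y": 3.8, "z": 0, "wx": 0, "wy": 0, "wz": 0, "gripper": 3}, {"x": 1.8, "y": 3.8, "z": 0, "wx": 0, "wy": 0, "wz": 0, "gripper": 3}, {"x": 1.8, "y": 3.8, "z": 0, "wx": 0, "wy": 0, "wz": 0, "gripper": 3}, {"x": 1.8, "y": 3.8, "z": 0, "wx": 0, "wy": 0, "wz": 0, "gripper": 3}, {"x": 1.8, "y": 3.8, "z": 0, "wx": 0, "wy": 0, "wz": 0, "gripper": 3}, {"x": 1.8, "y": 3.8, "z": 0, "wx": 0, "wy": 0, "wz": 0, "gripper": 3}, {"x": 1.8, "y": 3.8, "z": 0, "wx": 0, "wy": 0, "wz": 0, "gripper": 3}, {"x": 1.6, "y": 3.5, "z": 0, "wx": 0, "wy": 0, "wz": 0, "gripper": 3}, {"x": 1.2, "y": 2.6, "z": 0, "wx": 0, "wy": 0, "wz": 0, "gripper": 3}, {"x": 0.7, "y": 1.5, "z": 0, "wx": 0, "wy": 0, "wz": 0, "gripper": 3}, {"x": 0, "y": 0, "z": 0, "wx": 0, "wy": 0, "wz": 0, "gripper": 3}, {"x": 0, "y": 0, "z": 0, "wx": 0, "wy": 0, "wz": 0, "gripper": 3}, {"x": 0, "y": 0, "z": 0, "wx": 0, "wy": 0, "wz": 0, "gripper": 3}]}}

```text
time_s: 72.55
position: [0.6149, -0.0356, 0.3144]
tool_rot: [[0.993, -0.115, -0.0], [-0.115, -0.993, 0.0], [-0.0, -0.0, -1.0]]
ft_force: [0.5, 1.0, -1.0]
grip_width: 0.0381
```

```bash
python3 plan.py 615.2 -36.9 -6.75 260.2
```

```text
t 72.55 at [614.9 -35.6 314.4] a -6.62 F [ 0.5  1.  -1. ] w 0.0381 tilt [-0.0004  0.0004]
 wz 0.002  x 0.05 y 0.13 z 5.42
```

{"method": "step_arm", "body": {"increments": [{"x": 0, "y": 0.06, "z": 1, "wx": 0, "wy": 0, "wz": 0, "gripper": 3}, {"x": 0, "y": 0, "z": 1.5, "wx": 0, "wy": 0, "wz": 0, "gripper": 3}, {"x": 0, "y": 0, "z": 1.3, "wx": 0, "wy": 0, "wz": 0, "gripper": 3}, {"x": 0, "y": 0, "z": 0.8, "wx": 0, "wy": 0, "wz": 0, "gripper": 3}, {"x": 0, "y": 0, "z": 0.5, "wx": 0, "wy": 0, "wz": 0, "gripper": 3}, {"x": 0, "y": 0, "z": 0.3, "wx": 0, "wy": 0, "wz": 0, "gripper": 3}, {"x": 0, "y": 0, "z": 0, "wx": 0, "wy": 0, "wz": 0, "gripper": 3}, {"x": 0, "y": 0, "z": 0, "wx": 0, "wy": 0, "wz": 0, "gripper": 3}]}}

```text
time_s: 73.35
position: [0.6152, -0.0376, 0.2607]
tool_rot: [[0.993, -0.118, 0.001], [-0.118, -0.993, -0.0], [0.001, 0.0, -1.0]]
ft_force: [0.3, 1.1, -1.3]
grip_width: 0.0383
```

{"method": "step_arm", "body": {"increments": [{"x": 0, "y": 0, "z": 0.08, "wx": 0, "wy": 0, "wz": 0, "gripper": 3}, {"x": 0, "y": 0, "z": 0.04, "wx": 0, "wy": 0, "wz": 0, "gripper": 3}, {"x": 0, "y": 0, "z": 0, "wx": 0, "wy": 0, "wz": 0, "gripper": 3}]}}

```text
time_s: 73.65
position: [0.6151, -0.0376, 0.2592]
tool_rot: [[0.993, -0.118, 0.0], [-0.118, -0.993, -0.0], [0.0, 0.0, -1.0]]
ft_force: [0.2, 0.5, -0.5]
grip_width: 0.0383
```

{"method": "step_arm", "body": {"increments": [{"x": 0, "y": 0, "z": 0.08, "wx": 0, "wy": 0, "wz": 0, "gripper": 3}, {"x": 0, "y": 0, "z": 0.03, "wx": 0, "wy": 0, "wz": 0, "gripper": 3}, {"x": 0, "y": 0, "z": 0, "wx": 0, "wy": 0, "wz": 0, "gripper": 8.5}, {"x": 0, "y": 0, "z": 0, "wx": 0, "wy": 0, "wz": 0, "gripper": 8.5}, {"x": 0, "y": 0, "z": 0, "wx": 0, "wy": 0, "wz": 0, "gripper": 8.5}, {"x": 0, "y": 0, "z": 0, "wx": 0, "wy": 0, "wz": 0, "gripper": 8.5}, {"x": 0, "y": 0, "z": -2, "wx": 0, "wy": 0, "wz": 0, "gripper": 8.5}, {"x": 0, "y": 0, "z": -3, "wx": 0, "wy": 0, "wz": 0, "gripper": 8.5}, {"x": 0, "y": 0, "z": -3, "wx": 0, "wy": 0, "wz": 0, "gripper": 8.5}, {"x": -3, "y": 0, "z": -3, "wx": 0, "wy": 0, "wz": 0, "gripper": 8.5}, {"x": -3, "y": 0, "z": -3, "wx": 0, "wy": 0, "wz": 0, "gripper": 8.5}, {"x": -3, "y": 0, "z": -2, "wx": 0, "wy": 0, "wz": -0.1, "gripper": 8.5}, {"x": 0, "y": 0, "z": 0, "wx": 0, "wy": 0, "wz": -0.15, "gripper": 8.5}, {"x": 0, "y": 0, "z": 0, "wx": 0, "wy": 0, "wz": -0.15, "gripper": 8.5}, {"x": 0, "y": 0, "z": 0, "wx": 0, "wy": 0, "wz": -0.15, "gripper": 8.5}, {"x": 0, "y": 0, "z": 0, "wx": 0, "wy": 0, "wz": -0.15, "gripper": 8.5}, {"x": 0, "y": 0, "z": 0, "wx": 0, "wy": 0, "wz": -0.15, "gripper": 8.5}, {"x": 0, "y": 0, "z": 0, "wx": 0, "wy": 0, "wz": -0.15, "gripper": 8.5}, {"x": 0, "y": 0, "z": 0, "wx": 0, "wy": 0, "wz": -0.15, "gripper": 8.5}, {"x": 0, "y": 0, "z": 0, "wx": 0, "wy": 0, "wz": -0.15, "gripper": 8.5}]}}

```text
time_s: 75.65
position: [0.5257, -0.0269, 0.4181]
tool_rot: [[0.373, 0.928, 0.0], [0.928, -0.373, -0.0], [-0.0, 0.0, -1.0]]
ft_force: [0.5, -0.1, 1.3]
grip_width: 0.0848
```

{"method": "step_arm", "body": {"increments": [{"x": 0, "y": 0, "z": 0, "wx": 0, "wy": 0, "wz": -0.15, "gripper": 8.5}, {"x": 0, "y": 0, "z": 0, "wx": 0, "wy": 0, "wz": -0.15, "gripper": 8.5}, {"x": 0, "y": 0, "z": 0, "wx": 0, "wy": 0, "wz": 0, "gripper": 8.5}, {"x": 0, "y": 0, "z": 0, "wx": 0, "wy": 0, "wz": 0, "gripper": 8.5}, {"x": 0, "y": 0, "z": 0, "wx": 0, "wy": 0, "wz": 0, "gripper": 8.5}]}}

```text
time_s: 76.15
position: [0.5257, -0.0269, 0.418]
tool_rot: [[0.092, 0.996, 0.0], [0.996, -0.092, -0.0], [-0.0, 0.0, -1.0]]
ft_force: [0.4, 0.8, -0.0]
grip_width: 0.0847
```

Run:
```python
from h import *
c=cam('wrist'); cv2.imwrite('pics/w23.png',c[0]); o=env.observe(); print(o['position'],o['time_s'])
for n,xy in(('blue',(628,-243)),('yellow',(615,-37)),('green',(626,144))): print(n); cover(c,xy,z=.099,thr=120)
```

```text
[ 0.52571712 -0.02693868  0.41801424] 76.2
blue
cover thr 160 [ 622.6 -301.3] [105.4 346.1] 101.2
yellow
cover thr 120 [599.3 -34.9] [144.1  71.9] 82.9
cover thr 160 [598.8 -35. ] [143.3  71. ] 83.1
green
cover thr 120 [607.3 132.9] [136.  143.5] 114.5
cover thr 160 [608.4 130.4] [163.4  75.3] 89.5
```

View pics/w23.png

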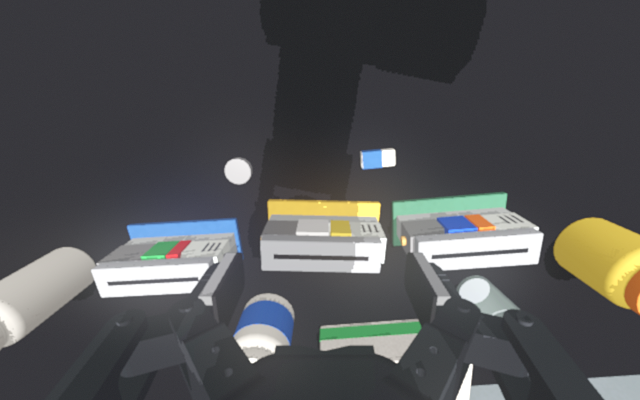

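The final view shows all three stands filled, with green+red at (165,249), white+yellow at (325,228) and blue+orange at (467,223). Each stand has a cover lying squarely on both heads, and the cap and eraser are still in place. I'll hand it in.

```bash
python3 -c "
from rig import env
print(env.close_job())"
```

```text
the job is handed in; nothing more can be done
None
```

I filled all three stands and laid a cover bar on each, then handed the job in at about 76 s. The hand-in gives no verdict.

| Stand | Blocks | Total / gap (mm) | Cover |
|---|---|---|---|
| Blue | red + green | 45 / 48 | cover_3 |
| Green | orange + blue | 55 / 58 | cover_2 |
| Yellow | yellow + white | 65 / 68 | cover_1 |

- **Blocks:** I nudged each first block against the lamp head with about 3–6 N. The second blocks went in with less than about 1 N of side force.
- **Covers:** After release, cover_3 on blue and cover_2 on green measured within about 2 mm and 1° of the centre of their stands. Cover_1 on yellow I judged only from where the arm released it and the last picture, both of which looked centred and square.
- **Failed check:** In the last view, the automatic measurement of the covers did not work, because the bars' tops and sides merged in the mask. By eye, all three covers lie along their heads, and the cap and eraser are where they started.
- **Unconfirmed:** The white block is a 40 mm cube, so I couldn't see which way it was turned. I assumed its thickness ran the same way as the other blocks in the row.

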